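Load tool bits under the sprung fingers of a marking fixture

ROBOT

A 6-joint arm with a two-finger parallel gripper is mounted at the origin on the work surface; the furniture and walls round the work are solid. World frame = base frame: x ahead of the robot, y to its left, z up, the work surface at z = 0. Lengths are in m, angles in rad, forces in N, time in s.
With the tool pointing down it reaches from about 0.375 to 0.9 m from the base axis. Payload 3.1 kg.
Tool frame: the origin (TCP) lies at the centre of the arm's flange, where the gripper is bolted on; the fingertips stand 182 mm ahead of it and the grasp point (between the pads) lies 164 mm ahead of it; z points along the fingers, y is the line along which they close (so a half turn about z gives the same grasp; the last joint's range is limited). The gripper opens to 87 mm and grips with 3 to 60 N. Pads are 19 mm wide; open, the fingers measure 117 mm over their backs; the gripper's body (75 mm by 190 mm) begins 51 mm behind the grasp point.
Start: joints at [-1.306, 0.527, 1.433, -0, 1.181, -0.178], TCP at [0.268, -0.565, 0.405] pointing down, gripper open.
Joint ranges: [-3.08, 3.08], [-0.75, 2.2], [0.22, 2.44], [-1.43, 4.57], [0, 2.65], [-2.85, 2.85]. Speed limits (rad/s): [2.79, 2.79, 3.14, 3.14, 3.14, 3.14].

INTERFACE

Orientations are given as a unit quaternion [x, y, z, w].
In Python, from rig import * gives the robot as it stands.
- The arm moves only by the tool move_arm, never from a script. Its argument "commands" is a list that holds one entry, the list of rows, each a list of 6 numbers: the shift along the tool's x, y, z in units of 40 mm (1.0 is 40 mm), then the turn, a rotation vector about the tool's x, y, z in rad. A call has 1 to 12 rows; each row is the pose to reach, as a shift and turn from the pose commanded when the call began, along the tool's axes at that moment; what a row does not reach only later rows make up. A row lasts 1/8 s, in which the tool goes at most 62.5 mm and 10.7 degrees, less where a joint would pass 70% of its speed; a pose out of reach is approached as far as the arm can. A call with a gripper value outside its range is refused whole. "claw" is the closure, from -1 (fully open) to 1 (shut), so that 0 is half open, set as the call begins (left out, the last holds). The fingers move at their own pace and stop on an object; "squeeze" is the grip in N (left out, the last holds). Time passes only in rows, so rows that repeat a pose let the fingers close. It gives the time, the measured TCP pose, the force, the opening and the grip force at its end, in the units of the state.
- get_obs(): the state, without advancing time (a new reading comes with each control period).
- camera(name): name is "side" or "top" or "wrist"; returns a dict with "pixels" (420x560x3 uint8, blue, green, red), "range_z" (420x560 float32, m along the optical axis (not along the pixel's ray), 0 where there is no reading), "camera_matrix" (3x3 intrinsics, pixels), "D" ([k1, k2, p1, p2, k3] as OpenCV has them; the pictures are not rectified), "extrinsics" (4x4, takes a point from world to camera coordinates). Camera axes: x right, y up, looking along -z (the intrinsics and any distortion apply to the point x, -y, -z); pixel columns grow to the right and rows downward; lengths in m; the calibration is good to about 2 mm. A picture is of the moment at which its call begins.
- hand_in(): hands the job in; it is judged then, once.
The state is a dict: "time": time; "q": joint angles; "joint_velocities": joint speeds; "joint_torque": joint torques, N m; "position": TCP position; "tool_rot": TCP orientation; "ft_force": force on the tool from outside, world axes, zero at the start; "moment": the same for the moment, N m; "grip_width": finger opening in m; "grip_force": force on a finger pad.
Only numpy, scipy, OpenCV 4.12 (cv2) and the standard library are available. Lean on these libraries where they do the work, as an engineer would, in place of code of your own. Each camera call takes 0.05 s, during which the arm holds its last target. There are 200 camera calls.

TASK

Load every right-size tool bit (12 mm square, 82 mm long) into the marking fixture, one to a lane in any lane: push its nose in under the sprung hold-down finger, which it pushes back, until it is fully home against the stop with the finger bearing down on it. Put the three wrong-size look-alikes, a thicker, a shorter and a longer bar, in the grey reject tray. Leave the tape roll and the black cap where they are.

Things in the scene. Friction and masses are not known exactly. Their poses are not given: they have to be found in the camera images.
- bit_1_mid (a point): Right-size tool bit: plain square steel bar 12 x 12 mm in section and 82 mm long (it may be dull grey or blackened), lying on the bench at the start; may be absent. Point: its centre. Its y axis runs along its length. Either end may go first, any face up.
- bit_2_mid (a point): Right-size tool bit: plain square steel bar 12 x 12 mm in section and 82 mm long (it may be dull grey or blackened), lying on the bench at the start; may be absent. Point: its centre. Its y axis runs along its length. Either end may go first, any face up.
- bit_3_mid (a point): Right-size tool bit: plain square steel bar 12 x 12 mm in section and 82 mm long (it may be dull grey or blackened), lying on the bench at the start; may be absent. Point: its centre. Its y axis runs along its length. Either end may go first, any face up.
- thick_bit_mid (a point): Look-alike of the wrong size: square steel bar 18 x 18 mm in section and 82 mm long. Point: its centre; y along its length.
- short_bit_mid (a point): Look-alike of the wrong size: square steel bar 12 x 12 mm in section but only 54 mm long. Point: its centre; y along its length.
- long_bit_mid (a point): Look-alike of the wrong size: square steel bar 12 x 12 mm in section but 104 mm long. Point: its centre; y along its length.
- fixture: Marking fixture: fixed aluminium block 100 mm long (x) by 168 mm wide (y), bed (top) 25 mm above the bench (a 15 mm high ledge behind the stops carries the hinges); open front at its -x side, three parallel lanes 58 mm apart, a bit is pushed in along +x. Origin: bench level, middle lane, 20 mm behind the front edge. Each lane has a finger with an upturned sloping lip, top 19 mm above the bed, facing the front.
- lane_1 (a point): Where the centre of a right-size bit lies when home in this lane, 6 mm above the bed. x is the push-in direction, z up. Along x from here: front edge of the bed -9 mm, so a home bit overhangs it by 32 mm; guide walls 8 mm high, 16 mm apart, +15 to +41 mm, their flared mouth from +3 mm; stop at +41 mm, touched by the bit's nose; finger's lip from -4 mm, its toe at +25 mm.
- finger_1 (a joint): Hold-down finger over lane 1: steel arm hinged behind the stop, sprung down. 0: down, toe 4 mm above the bed; about 0.2 rad: resting on a 12 mm bit; 0.7: farthest back. A bit pushed in along the bed meets its lip, pushes it back and up and slips beneath (4 to 10 N); it then bears down with about 5 N. Let go, it springs down at once.
- lane_2 (a point): Where the centre of a right-size bit lies when home in this lane, 6 mm above the bed. x is the push-in direction, z up. Along x from here: front edge of the bed -9 mm, so a home bit overhangs it by 32 mm; guide walls 8 mm high, 16 mm apart, +15 to +41 mm, their flared mouth from +3 mm; stop at +41 mm, touched by the bit's nose; finger's lip from -4 mm, its toe at +25 mm.
- finger_2 (a joint): Hold-down finger over lane 2: steel arm hinged behind the stop, sprung down. 0: down, toe 4 mm above the bed; about 0.2 rad: resting on a 12 mm bit; 0.7: farthest back. A bit pushed in along the bed meets its lip, pushes it back and up and slips beneath (4 to 10 N); it then bears down with about 5 N. Let go, it springs down at once.
- lane_3 (a point): Where the centre of a right-size bit lies when home in this lane, 6 mm above the bed. x is the push-in direction, z up. Along x from here: front edge of the bed -9 mm, so a home bit overhangs it by 32 mm; guide walls 8 mm high, 16 mm apart, +15 to +41 mm, their flared mouth from +3 mm; stop at +41 mm, touched by the bit's nose; finger's lip from -4 mm, its toe at +25 mm.
- finger_3 (a joint): Hold-down finger over lane 3: steel arm hinged behind the stop, sprung down. 0: down, toe 4 mm above the bed; about 0.2 rad: resting on a 12 mm bit; 0.7: farthest back. A bit pushed in along the bed meets its lip, pushes it back and up and slips beneath (4 to 10 N); it then bears down with about 5 N. Let go, it springs down at once.
- tray_in (a point): Fixed grey plastic reject tray, open on top, 150 mm (x) by 130 mm (y) outside, walls 4 mm thick and 28 mm high. Point: centre of its inner floor (4 mm above the bench); x and y along its sides, z up.
- tape_green: Bystander: roll of green tape lying flat, 120 mm across, 24 mm high; origin at the centre of its underside.
- cap_black: Bystander: black can cap, 65 mm across, 48 mm high; origin at the centre of its underside.
- bit_1: The same bar; origin at the middle of the face it first lay on.
- bit_2: The same bar; origin at the middle of the face it first lay on.
- bit_3: The same bar; origin at the middle of the face it first lay on.
- thick_bit: The same look-alike; origin at the middle of the face it first lay on.
- short_bit: The same look-alike; origin at the middle of the face it first lay on.
- long_bit: The same look-alike; origin at the middle of the face it first lay on.
Things that resemble listed ones, but are neither listed nor needed, are in the scene too. Leave any yellow look-alike of the thick_bit alone.

How it is judged:
By the outcome, as a careful person would: the job done as asked, in the order asked, and still so for the second after the job is handed in, with the robot touching nothing.
Of bit_1, bit_2, bit_3 only 2 to 3 are there at a start; the rules pass over those that are not, and their reading is None.
At some moment in a run one of bit_1, bit_2, bit_3, thick_bit, short_bit, long_bit may be knocked a few centimetres aside while the robot is not near it.
Once in a run the grip may slacken for a moment while it holds something.
It also fails if it takes over 208 s, if anything falls off the work surface, if the arm or the gripper's body presses on something with over 40 N, if the wrist force passes 120 N, or if a joint passes its speed limit or range.

## Working session

There is one attempt and no reset: what is moved stays moved. The work goes in short steps, Python scripts to look and compute and a tool call to move; the robot and the scene stay as the last step left them, time stands still between calls to the robot, and variables do not carry over. Pictures are saved under pics/ and viewed, at most 14 in all, crops included, and the job is handed in when it is done.

Besides the shell and the picture viewer there is one more tool, called after ">>>" in YAML: its name, and indented under it one key for each argument. move_arm: Moves the arm, as the interface text tells. Its arguments: {"type":"object","properties":{"commands":{"type":"array","items":{"type":"array","items":{"type":"array","items":{"type":"number"}}}},"claw":{"type":"number"},"squeeze":{"type":"number"}},"required":["commands"]}

```bash
mkdir -p pics; ls; cat > h.py <<'E'
from rig import *
import numpy as np, cv2, pickle
from scipy.spatial.transform import Rotation as R
def grab(name,save=None):
    c=camera(name)
    if save: cv2.imwrite('pics/'+save,c['pixels'])
    return c
def cloud(c):
    K=np.array(c['camera_matrix']);D=np.array(c['D'],float);E=np.array(c['extrinsics'])
    h,w=c['range_z'].shape
    u,v=np.meshgrid(np.arange(w),np.arange(h))
    p=cv2.undistortPoints(np.stack([u,v],-1).reshape(-1,1,2).astype(np.float64),K,D).reshape(h,w,2)
    z=c['range_z']
    P=np.stack([p[...,0]*z,-p[...,1]*z,-z],-1)
    W=(P-E[:3,3])@E[:3,:3]
    W[z<=0]=np.nan
    return W
def ray(c,uv,zp):
    K=np.array(c['camera_matrix']);D=np.array(c['D'],float);E=np.array(c['extrinsics'])
    p=cv2.undistortPoints(np.array(uv,float).reshape(-1,1,2),K,D).reshape(-1,2)
    d=np.c_[p[:,0],-p[:,1],-np.ones(len(p))]@E[:3,:3]
    o=-E[:3,:3].T@E[:3,3]
    return o+d*((zp-o[2])/d[:,2])[:,None]
E
python3 - <<'E'
from h import *
for n in ['top','side']:
    c=grab(n,n+'0.png'); pickle.dump(c,open(n+'0.pkl','wb'))
    E=c['extrinsics'];print(n,np.round(-E[:3,:3].T@E[:3,3],3),np.round(c['camera_matrix'],1).tolist(),c['D'])
o=get_obs();print(o)
E
```

```text
pics
top [ 0.293 -0.153  1.498] [[542.9, 0.0, 275.0], [0.0, 542.9, 208.5], [0.0, 0.0, 1.0]] [-0.209525  0.        0.        0.        0.      ]
side [0.272 0.674 0.509] [[445.3, 0.0, 282.0], [0.0, 445.3, 212.0], [0.0, 0.0, 1.0]] [-0.0376432  0.         0.         0.         0.       ]
{'time': 0.1, 'q': array([-1.30650155e+00,  5.28367631e-01,  1.43378307e+00, -1.84204712e-05,
        1.18139467e+00, -1.78497978e-01]), 'joint_velocities': array([ 0.00132313, -0.00137923, -0.0036888 , -0.00076925, -0.00135973,
       -0.00047437]), 'joint_torque': array([-6.03011958e-04, -4.40987420e+01, -1.77150661e+01,  6.35481323e-02,
        5.34013531e-02, -5.27330030e-05]), 'position': array([ 0.26773317, -0.56440513,  0.40386973]), 'tool_rot': array([ 9.75590532e-01,  2.19595446e-01, -5.03808198e-05, -9.75094472e-04]), 'ft_force': array([ 0.5608061 ,  0.31006894, -0.65304256]), 'moment': array([-0.01339797,  0.00013079, -0.01836238]), 'grip_force': 0.0, 'grip_width': 0.08717875381820075}
```

View pics/top0.png

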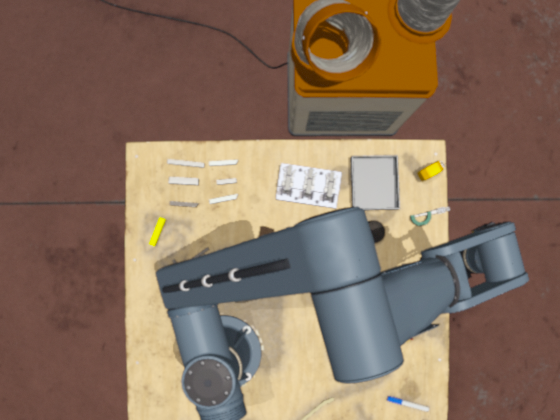

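View pics/side0.png

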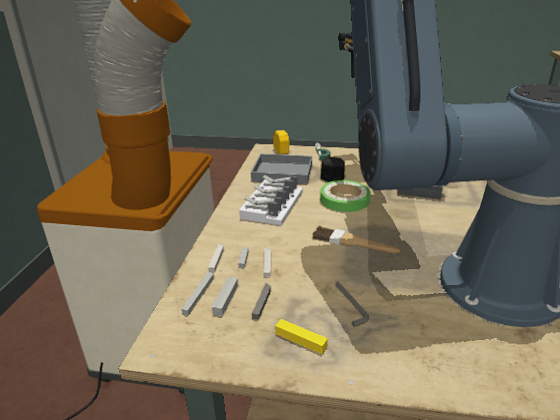

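The top view shows six bars at upper left: (185,163) long, (223,163) light, (183,181) wide, (226,181) short, (184,204) dark and (223,198) light. It also shows the yellow decoy (157,232), the fixture (308,185) and the tray (375,182). The side view agrees. I'll measure them now.

```bash
cat >> h.py <<'E'
def bars(c,x0,x1,y0,y1,zmin=0.006,zmax=0.03):
    """components above bench; edges by rays on top plane"""
    W=cloud(c); m=(W[...,2]>zmin)&(W[...,2]<zmax)&(W[...,0]>x0)&(W[...,0]<x1)&(W[...,1]>y0)&(W[...,1]<y1)
    n,l,s,_=cv2.connectedComponentsWithStats(m.astype(np.uint8)*255)
    out=[]
    for i in range(1,n):
        if s[i,4]<30: continue
        P=W[l==i]; zt=np.median(P[:,2]); v,u=np.nonzero(l==i)
        X=ray(c,np.c_[u,v],zt)[:,:2].astype(np.float32)
        (cx,cy),(a,b),_=cv2.minAreaRect(X*1000)
        d=np.linalg.svd(X-X.mean(0),full_matrices=False)[2][0]
        out.append((np.round(X.mean(0),4),np.round([cx/1000,cy/1000],4),round(max(a,b)),round(min(a,b)),round(zt*1000,1),round(np.degrees(np.arctan2(d[1],d[0]))%180,1),(u.mean().round(),v.mean().round())))
    return out
E
python3 - <<'E'
from h import *
c=pickle.load(open('top0.pkl','rb'))
for b in bars(c,0.3,0.8,-0.1,0.5): print(*b)
W=cloud(c)
print('bench',W[250,230],W[200,240])
img=cv2.resize(c['pixels'][130:250,140:420],None,fx=2.8,fy=2.8,interpolation=cv2.INTER_CUBIC);cv2.imwrite('pics/crop1.png',img)
# fixture & tray
for z0,z1,nm in [(0.018,0.032,'fix'),(0.021,0.035,'tray'),(0.034,0.06,'hi')]:
    for b in bars(c,0.3,0.8,-0.6,-0.03,z0,z1): print(nm,*b)
s=pickle.load(open('side0.pkl','rb'))
for b in bars(s,0.3,0.8,-0.1,0.5): print('side',*b)
E
```

```text
[0.5251 0.1022] [0.5255 0.1034] 102 16 11.8 82.7 (np.float64(186.0), np.float64(162.0))
[ 0.5241 -0.0014] [ 0.5248 -0.004 ] 81 14 11.3 92.8 (np.float64(223.0), np.float64(162.0))
[0.4741 0.1072] [0.474 0.108] 84 20 17.3 86.2 (np.float64(183.0), np.float64(180.0))
[ 0.4722 -0.0133] [ 0.4718 -0.0124] 54 13 10.6 94.8 (np.float64(227.0), np.float64(181.0))
[ 0.4235 -0.004 ] [ 0.4234 -0.0048] 82 15 11.2 101.1 (np.float64(224.0), np.float64(198.0))
[0.4106 0.1104] [0.412  0.1074] 81 17 12.0 85.5 (np.float64(182.0), np.float64(204.0))
[0.3361 0.1797] [0.337  0.1806] 82 25 17.2 156.8 (np.float64(157.0), np.float64(231.0))
bench [ 0.28645172 -0.07680761  0.63702572] [ 4.19531566e-01 -4.87471877e-02 -1.79645220e-06]
fix [ 0.518  -0.3834] [ 0.5208 -0.3877] 126 63 26.1 127.0 (np.float64(361.0), np.float64(162.0))
fix [ 0.446  -0.4647] [ 0.4637 -0.4359] 150 104 25.8 158.8 (np.float64(391.0), np.float64(188.0))
fix [ 0.4827 -0.1988] [ 0.4793 -0.1996] 83 68 24.9 80.0 (np.float64(294.0), np.float64(176.0))
fix [ 0.4658 -0.2821] [ 0.4582 -0.281 ] 83 81 24.5 60.8 (np.float64(325.0), np.float64(182.0))
[... 1284 characters left out ...]
11.3 154.4 (np.float64(332.0), np.float64(239.0))
side [0.5243 0.0047] [0.5243 0.0018] 90 15 13.9 94.0 (np.float64(216.0), np.float64(257.0))
side [ 0.4744 -0.0056] [ 0.4745 -0.0063] 60 14 13.9 96.2 (np.float64(243.0), np.float64(256.0))
side [0.4256 0.0055] [0.4266 0.0024] 91 11 14.2 100.8 (np.float64(266.0), np.float64(262.0))
side [0.5252 0.11  ] [0.5245 0.1069] 112 17 13.5 83.5 (np.float64(197.0), np.float64(292.0))
side [0.474  0.1164] [0.4737 0.1146] 97 25 19.4 87.6 (np.float64(225.0), np.float64(295.0))
side [0.4128 0.1136] [0.4126 0.111 ] 90 15 13.5 87.2 (np.float64(261.0), np.float64(300.0))
side [0.3373 0.1877] [0.3371 0.1878] 88 30 18.6 155.5 (np.float64(300.0), np.float64(335.0))
```

View pics/crop1.png

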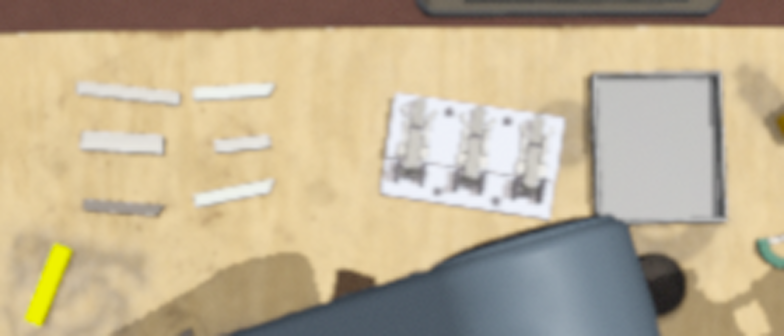

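The crop shows the thick bar at crop (121,142), the long at (128,93) and the short at (243,144). The three right-size bits are at (233,91), (121,208, dark) and (234,192). The fixture is white with its lips facing the robot. The yellow bar at (48,285) stays.

Sizes confirm this: 102×12, 84×18×h17, 54×12 and three of about 82×12. Now I'll move over the fixture for a wrist look.

```bash
cat >> h.py <<'E'
def Rdown(yaw):
    a=np.radians(yaw); x=np.array([np.cos(a),np.sin(a),0]); z=np.array([0,0,-1.]); return np.stack([x,np.cross(z,x),z],1)
def plan(*T):
    """targets: (x,y,z_tcp,yaw_deg) -> rows relative to present pose"""
    o=get_obs(); p=np.array(o['position']); Rc=R.from_quat(o['tool_rot']).as_matrix()
    print('t %.1f'%o['time'],'pos',np.round(p,4),'yaw %.1f'%np.degrees(np.arctan2(Rc[1,0],Rc[0,0])),'q',np.round(o['q'],2),'F',np.round(o['ft_force'],1),'w %.4f'%o['grip_width'],'gf %.1f'%o['grip_force'])
    for t in T:
        d=Rc.T@(np.array(t[:3])-p)/0.04; rv=R.from_matrix(Rc.T@Rdown(t[3])).as_rotvec()
        print(t,'->',np.round(np.r_[d,rv],3).tolist(),'rows>=%.1f'%max(np.linalg.norm(d)*40/62.5,np.degrees(np.linalg.norm(rv))/10.7))
E
python3 - <<'E'
from h import *
plan((0.42,-0.25,0.42,82),(0.36,-0.24,0.45,82))
E
```

```text
t 0.1 pos [ 0.2677 -0.5644  0.4039] yaw 25.4 q [-1.31  0.53  1.43 -0.    1.18 -0.18] F [ 0.6  0.3 -0.7] w 0.0872 gf 0.0
(0.42, -0.25, 0.42, 82) -> [6.808, -5.472, -0.39, -0.002, -0.001, -0.988] rows>=5.6
(0.36, -0.24, 0.45, 82) -> [5.56, -6.342, -1.139, -0.002, -0.001, -0.988] rows>=5.4
```

>>> move_arm:
  commands:
    - [[6.0,-6.0,-1.0,0,0,-0.988],[6.0,-6.0,-1.0,0,0,-0.988],[6.0,-6.0,-1.0,0,0,-0.988],[6.0,-6.0,-1.0,0,0,-0.988],[6.0,-6.0,-1.0,0,0,-0.988],[6.0,-6.0,-1.0,0,0,-0.988],[6.0,-6.0,-1.0,0,0,-0.988],[6.0,-6.0,-1.0,0,0,-0.988],[6.0,-6.0,-1.0,0,0,-0.988],[6.0,-6.0,-1.0,0,0,-0.988]]
  claw: 0.1

```text
time: 1.35
position: [0.3816, -0.246, 0.4445]
tool_rot: [0.755, 0.655, -0.0, -0.0]
ft_force: [-0.3, -1.2, 0.2]
grip_width: 0.0393
grip_force: 0.0
```

```bash
python3 - <<'E'
from h import *
plan()
for n in ['wrist','top','side']:
    c=grab(n,n+'1.png'); pickle.dump(c,open(n+'1.pkl','wb'))
    E=c['extrinsics']; print(n,np.round(-E[:3,:3].T@E[:3,3],3),np.round(-E[2,:3],3))
E
```

```text
t 1.4 pos [ 0.3816 -0.246   0.4445] yaw 81.9 q [-0.82  0.24  1.79 -0.    1.11 -0.68] F [-0.3 -1.2  0.2] w 0.0393 gf 0.0
wrist [ 0.392 -0.176  0.425] [-0.037 -0.258 -0.965]
top [ 0.293 -0.153  1.498] [ 0.068  0.005 -0.998]
side [0.272 0.674 0.509] [ 0.155 -0.856 -0.493]
```

View pics/wrist1.png

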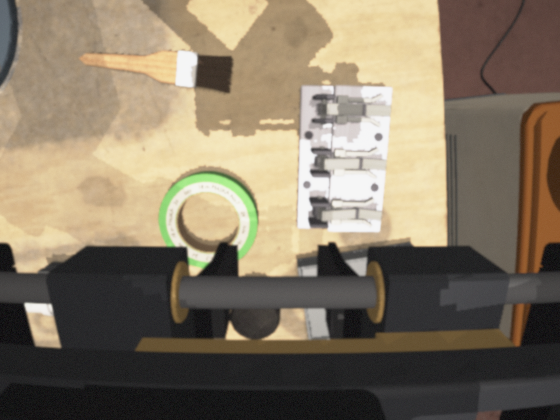

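The wrist view shows the fixture at (345,158) with lips facing left (toward the robot), the tape at (208,220), the brush, and the cap at (255,320). I'll fit the fixture and tray poses.

```bash
cat > fx.py <<'E'
from h import *
for n in ['wrist1','top1','top0','side1']:
    c=pickle.load(open(n+'.pkl','rb')); W=cloud(c)
    m=(W[...,2]>0.020)&(W[...,2]<0.029)&(W[...,0]>.36)&(W[...,0]<.57)&(W[...,1]>-.345)&(W[...,1]<-.1)
    m=cv2.morphologyEx(m.astype(np.uint8),cv2.MORPH_OPEN,np.ones((2,2)))>0
    P=W[m]; z=np.median(P[:,2])
    v,u=np.nonzero(m); X=ray(c,np.c_[u,v],0.025)[:,:2]
    r=cv2.minAreaRect((X*1000).astype(np.float32)); 
    b=cv2.boxPoints(r)
    print(n,len(X),'z %.4f'%z,'c',np.round(r[0],1),'sz',np.round(r[1],1),'ang %.1f'%r[2]); 
    r2=cv2.minAreaRect((P[:,:2]*1000).astype(np.float32)); print('   depth',np.round(r2[0],1),np.round(r2[1],1),'%.1f'%r2[2])
    # whiteness mask
for n in ['wrist1','top1']:
    c=pickle.load(open(n+'.pkl','rb')); h=cv2.cvtColor(c['pixels'],cv2.COLOR_BGR2HSV); W=cloud(c)
    for nm,m in [('tape',(h[...,0]>45)&(h[...,0]<75)&(h[...,1]>120)&(h[...,2]>80)&(W[...,2]<0.05)),('tray',(W[...,2]>.022)&(W[...,2]<.034)&(W[...,0]>.35)&(W[...,0]<.58)&(W[...,1]<-.335)&(W[...,1]>-.52)),('cap',(W[...,2]>.042)&(W[...,2]<.055)&(W[...,0]>.27)&(W[...,0]<.38)&(W[...,1]<-.36)&(W[...,1]>-.48))]:
        P=W[m]; 
        if len(P)<20: print(n,nm,len(P)); continue
        r=cv2.minAreaRect((P[:,:2]*1000).astype(np.float32)); print(n,nm,len(P),np.round(r[0],1),np.round(r[1],1),'%.1f'%r[2])
E
python3 fx.py
```

```text
wrist1 4745 z nan c [ 467.4 -240. ] sz [167.   87.3] ang 80.4
   depth [ 469.  -243.7] [177.4  93.3] 80.5
top1 171 z nan c [ 479.8 -193.6] sz [64.3 63.9] ang 81.3
   depth [ 452.5 -186.5] [ 61.4 119.4] 79.9
top0 580 z nan c [ 464.1 -242. ] sz [165.4  79.2] ang 80.8
   depth [ 461.9 -245.2] [164.9  64.9] 74.6
side1 376 z nan c [ 465.5 -224.1] sz [162.4  90.3] ang 81.4
   depth [ 459.3 -236.2] [170.6  82.9] 76.6
wrist1 tape 0
wrist1 tray 319 [ 409.5 -391.2] [136.2  67.2] 52.2
wrist1 cap 1311 [ 329.3 -418.9] [46.9 60.8] 81.9
top1 tape 108 [ 267.8 -307.8] [ 54.  116.1] 44.3
top1 tray 239 [ 445.3 -421.1] [188.2 131.8] 0.4
top1 cap 397 [ 327.1 -410.9] [61.6 61.3] 46.0
```

View pics/side1.png

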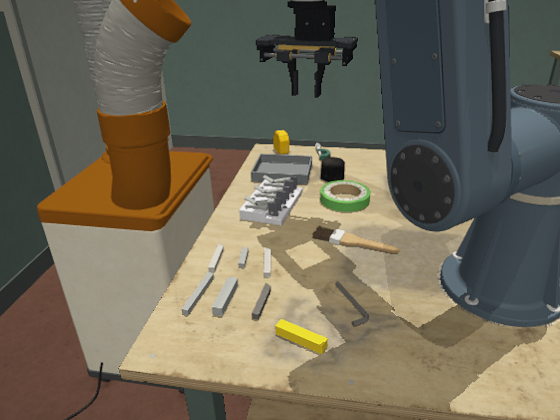

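```bash
cat > fx2.py <<'E'
from h import *
import sys
def fix(n):
    c=pickle.load(open(n+'.pkl','rb')) if isinstance(n,str) else n
    h=cv2.cvtColor(c['pixels'],cv2.COLOR_BGR2HSV); W=cloud(c)
    m=(h[...,1]<40)&(h[...,2]>130)
    reg=np.zeros(m.shape,np.uint8); X0=[(.40,-.14),(.55,-.14),(.55,-.345),(.39,-.345)]
    # region by rays
    v,u=np.indices(m.shape); g=ray(c,np.c_[u.ravel(),v.ravel()],0.025)
    gx=g[:,0].reshape(m.shape); gy=g[:,1].reshape(m.shape)
    m&=(gx>.37)&(gx<.57)&(gy>-.345)&(gy<-.12)
    k,l,s,_=cv2.connectedComponentsWithStats(cv2.morphologyEx(m.astype(np.uint8),cv2.MORPH_CLOSE,np.ones((5,5))))
    i=1+np.argmax(s[1:,4]); mm=l==i
    X=np.c_[gx[mm],gy[mm]]*1000
    r=cv2.minAreaRect(X.astype(np.float32)); print(len(X),'c',np.round(r[0],1),'sz',np.round(r[1],1),'ang %.2f'%r[2])
    print(np.round(cv2.boxPoints(r),1).tolist())
    return c
if __name__=='__main__':
    for n in ['wrist1','top0','top1']: print(n); fix(n)
    c=pickle.load(open('wrist1.pkl','rb'))
    cv2.imwrite('pics/fixcrop.png',cv2.resize(c['pixels'][75:245,280:410],None,fx=3.5,fy=3.5,interpolation=cv2.INTER_CUBIC))
E
python3 fx2.py
```

```text
wrist1
11951 c [ 459.4 -238.3] sz [169.2 101.9] ang 80.96
[[395.79998779296875, -313.8999938964844], [496.29998779296875, -329.8999938964844], [522.9000244140625, -162.8000030517578], [422.3999938964844, -146.8000030517578]]
top0
2338 c [ 456.  -237.6] sz [171.6 103.9] ang 81.28
[[391.70001220703125, -314.5], [494.3999938964844, -330.29998779296875], [520.4000244140625, -160.6999969482422], [417.70001220703125, -144.89999389648438]]
top1
566 c [ 466.5 -191.5] sz [77.2 96.6] ang 80.60
[[412.5, -221.6999969482422], [507.79998779296875, -237.5], [520.4000244140625, -161.3000030517578], [425.1000061035156, -145.5]]
```

View pics/fixcrop.png

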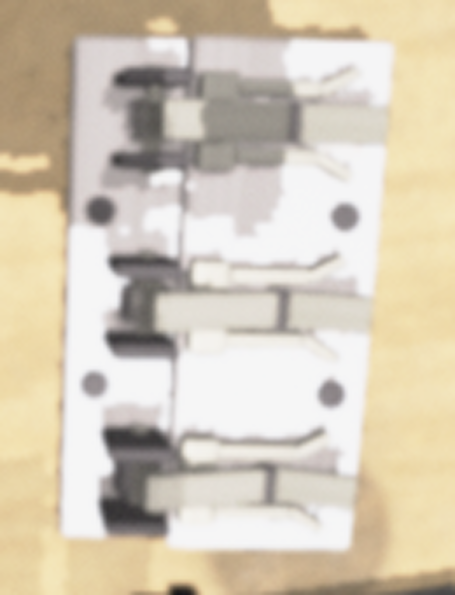

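The crop corrects my first reading: the dark hinges are on the robot side (left) and the flared mouths and lips face right (+x world). The bits must therefore be pushed in toward −x, at yaw about 171°, starting from the machine side. I need the clearance to the machine.

```bash
python3 - <<'E'
from h import *
for n in ['top0','wrist1','side1']:
    W=cloud(pickle.load(open(n+'.pkl','rb'))).reshape(-1,3); W=W[~np.isnan(W[:,0])]
    for y0,y1 in [(-.45,-.35),(-.35,-.25),(-.25,-.15),(-.15,-.05),(-.05,.2)]:
        s=W[(W[:,1]>y0)&(W[:,1]<y1)]
        t=s[(abs(s[:,2])<.008)]; M=s[(s[:,0]>.57)&(s[:,2]>.02)&(s[:,2]<1.)]
        print(n,y0,'table xmax %.3f'%(np.percentile(t[:,0],99.5) if len(t) else 0), 'machine n',len(M), np.round(np.percentile(M[:,0],[0.5,5,50]),3) if len(M) else '', np.round(np.percentile(M[:,2],[1,50,99]),2) if len(M) else '')
E
python3 - <<'E'
import sys; sys.path.insert(0,'.')
from h import *
plan((0.5245,-0.026,0.30,92.8),(0.5245,-0.026,0.184,92.8))
E
```

```text
top0 -0.45 table xmax 0.586 machine n 335 [0.668 0.677 0.707] [0.4  0.42 0.47]
top0 -0.35 table xmax 0.589 machine n 3519 [0.636 0.649 0.747] [0.05 0.36 0.5 ]
top0 -0.25 table xmax 0.586 machine n 1741 [0.643 0.662 0.738] [0.07 0.39 0.49]
top0 -0.15 table xmax 0.586 machine n 0  
top0 -0.05 table xmax 0.587 machine n 0  
wrist1 -0.45 table xmax 0.588 machine n 0  
wrist1 -0.35 table xmax 0.744 machine n 0  
wrist1 -0.25 table xmax 0.588 machine n 0  
wrist1 -0.15 table xmax 0.587 machine n 0  
wrist1 -0.05 table xmax 0.379 machine n 0  
side1 -0.45 table xmax 0.591 machine n 216 [0.673 0.68  0.701] [0.41 0.43 0.44]
side1 -0.35 table xmax 0.751 machine n 1427 [0.639 0.645 0.717] [0.02 0.26 0.41]
side1 -0.25 table xmax 0.859 machine n 11557 [0.651 0.678 0.756] [0.03 0.27 0.45]
side1 -0.15 table xmax 0.587 machine n 0  
side1 -0.05 table xmax 0.588 machine n 0  
t 1.5 pos [ 0.3817 -0.2456  0.4446] yaw 81.9 q [-0.82  0.24  1.79 -0.    1.11 -0.68] F [ 0.5 -0.2  0.7] w 0.0388 gf 0.0
(0.5245, -0.026, 0.3, 92.8) -> [5.936, 2.764, 3.615, -0.0, -0.0, -0.19] rows>=4.8
(0.5245, -0.026, 0.184, 92.8) -> [5.935, 2.765, 6.515, -0.0, -0.0, -0.19] rows>=5.9
```

The machine face is at x≈0.636, so the clearance is adequate if I grip 18 mm from the bit's centre. First grasp: the bit at (0.5245, −0.003), held on its −y side, nose to +y.

>>> move_arm:
  commands:
    - [[6.06,2.77,3.6,0,0,-0.19],[6.06,2.77,3.6,0,0,-0.19],[6.06,2.77,3.6,0,0,-0.19],[6.06,2.77,3.6,0,0,-0.19],[6.06,2.77,3.6,0,0,-0.19],[6.06,2.77,3.6,0,0,-0.19],[6.06,2.77,3.6,0,0,-0.19],[6.06,2.77,5.0,0,0,-0.19],[6.06,2.77,6.0,0,0,-0.19],[6.06,2.77,6.5,0,0,-0.19],[6.06,2.77,6.5,0,0,-0.19]]
  claw: 0.1

```text
time: 2.88
position: [0.5251, -0.0221, 0.1846]
tool_rot: [0.69, 0.724, -0.0, -0.0]
ft_force: [-0.0, 0.1, -0.4]
grip_width: 0.0392
grip_force: 0.0
```

```bash
python3 - <<'E'
from h import *
plan((0.5255,-0.021,0.184,92.8))
c=grab('wrist','wrist2.png'); pickle.dump(c,open('wrist2.pkl','wb'))
E
```

```text
t 2.9 pos [ 0.5251 -0.0221  0.1846] yaw 92.7 q [-0.25  0.76  1.83 -0.    0.56 -0.3 ] F [-0.   0.1 -0.4] w 0.0392 gf 0.0
(0.5255, -0.021, 0.184, 92.8) -> [0.027, 0.011, 0.015, -0.001, -0.0, -0.001] rows>=0.0
```

View pics/wrist2.png

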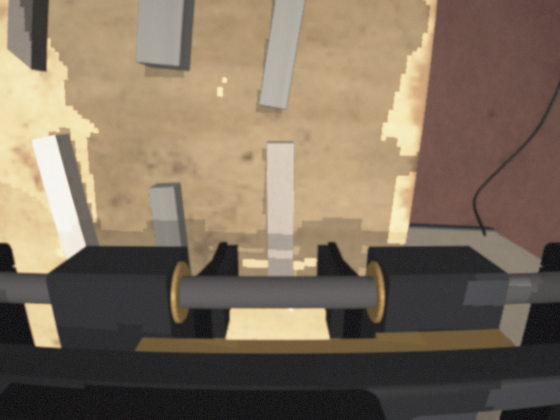

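The bit lies centred between the fingers at column 280, with its nose at (280,145). Close and lift.

>>> move_arm:
  commands:
    - [[0,0,0.02,0,0,0],[0,0,0.02,0,0,0],[0,0,0.02,0,0,0],[0,0,0.02,0,0,0],[0,0,-1.0,0,0,0],[0,0,-2.14,0,0,0],[0,0,-2.14,0,0,0],[-5.87,0.74,-2.14,0,0,-1.366],[-5.87,0.74,-2.14,0,0,-1.366],[-5.87,0.74,-2.14,0,0,-1.366],[-5.87,0.74,-2.14,0,0,-1.366],[-5.87,0.74,-2.14,0,0,-1.366]]
  claw: 1
  squeeze: 45

```text
time: 4.42
position: [0.567, -0.2582, 0.2689]
tool_rot: [0.296, 0.955, -0.001, 0.001]
ft_force: [-0.7, -0.4, -1.0]
grip_width: 0.0117
grip_force: 4.5
```

```bash
python3 - <<'E'
from h import *
plan((0.566,-0.255,0.27,171))
E
```

```text
t 4.4 pos [ 0.567  -0.2582  0.2689] yaw 145.6 q [-0.61  0.7   1.55 -0.    0.9  -1.58] F [-0.7 -0.4 -1. ] w 0.0117 gf 4.5
(0.566, -0.255, 0.27, 171) -> [0.066, 0.051, -0.028, -0.001, 0.002, -0.443] rows>=2.4
```

>>> move_arm:
  commands:
    - [[0.07,0.05,-0.03,0,0,-0.443],[0.07,0.05,-0.03,0,0,-0.443],[0.07,0.05,-0.03,0,0,-0.443],[0.07,0.05,-0.03,0,0,-0.443]]

```text
time: 4.92
position: [0.565, -0.2499, 0.2699]
tool_rot: [0.08, 0.997, 0.001, -0.001]
ft_force: [0.0, -0.1, -1.0]
grip_width: 0.0112
grip_force: 45.0
```

```bash
python3 - <<'E'
from h import *
plan()
c=grab('wrist','wrist3.png'); pickle.dump(c,open('wrist3.pkl','wb'))
E
```

```text
t 4.9 pos [ 0.565  -0.2499  0.2699] yaw 170.9 q [-0.6   0.69  1.56  0.    0.9  -2.01] F [ 0.  -0.1 -1. ] w 0.0112 gf 45.0
```

View pics/wrist3.png

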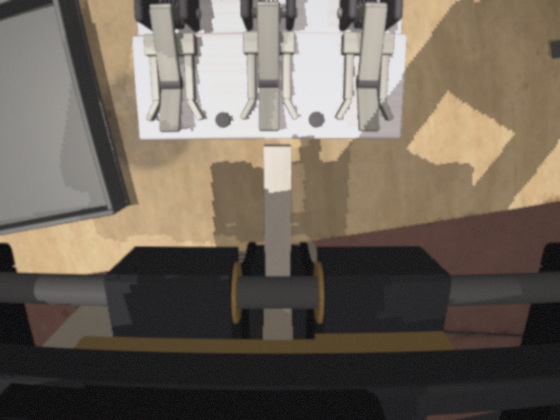

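The wrist view shows the bit still held after a brief slackening, with its nose at (278,147), pointing at the middle lane's finger (268,130). The fixture's front corners are at (140,138) and (401,137). I'll measure the relative alignment.

```bash
cat > al.py <<'E'
from h import *
def align(c,cols=(262,294),rows=(148,240)):
    W=cloud(c); hsv=cv2.cvtColor(c['pixels'],cv2.COLOR_BGR2HSV)
    yaw=None
    # front edge: white bed -> wood transition, per column
    pts=[]
    v,u=np.indices(W.shape[:2]); g=ray(c,np.c_[u.ravel(),v.ravel()],0.025).reshape(*W.shape[:2],3)
    m=(hsv[...,1]<40)&(hsv[...,2]>120)
    m=cv2.morphologyEx(m.astype(np.uint8),cv2.MORPH_OPEN,np.ones((3,3)))>0
    m&=(W[...,2]>0.015)&(W[...,2]<.033)&(g[...,0]>.35)&(g[...,0]<.56)&(g[...,1]<-.12)&(g[...,1]>-.35)
    X=(g[m][:,:2]*1000).astype(np.float32)
    r=cv2.minAreaRect(X); b=cv2.boxPoints(r); print('bed',np.round(r[0],1),np.round(r[1],1),'%.1f'%r[2])
    f=b[np.argsort(b[:,0])]; 
    b=b[np.argsort(-b[:,1])]; L=b[:2]; Rr=b[2:]
    fl=L[np.argmax(L[:,0])]; fr=Rr[np.argmax(Rr[:,0])]; print('front corners',np.round(fl,1),np.round(fr,1),'len %.1f'%np.linalg.norm(fl-fr))
    mid=(fl+fr)/2; ang=np.degrees(np.arctan2(*(fl-fr)[::-1])) ; print('front mid',np.round(mid,1),'push yaw %.2f'%(ang+90))
    # bit
    for rr in range(rows[0],rows[1],15):
        z=W[rr:rr+5,cols[0]+6:cols[1]-6,2]; print(rr,'z %.4f'%np.nanmedian(z),'xy',np.round(np.nanmedian(W[rr:rr+5,cols[0]+6:cols[1]-6,:2].reshape(-1,2),0),4))
E
python3 - <<'E'
from al import *
c=pickle.load(open('wrist3.pkl','rb')); align(c)
W=cloud(c); print('corner rays',np.round(ray(c,[(140,138),(401,137)],.025),4).tolist())
for r in (160,190,220): 
    row=W[r,250:305,2]; idx=np.nonzero(row>0.08)[0]+250; print(r,idx.min() if len(idx) else None,idx.max() if len(idx) else None)
g=cv2.cvtColor(c['pixels'],cv2.COLOR_BGR2GRAY).astype(float)
for r in (155,180,205,230): print(r,g[r,255:300:3].round().astype(int).tolist())
E
```

```text
bed [ 468.  -239.8] [167.5  82.3] 81.1
front corners [ 521.5 -163.4] [ 495.8 -328.9] len 167.5
front mid [ 508.6 -246.1] push yaw 171.14
148 z 0.0984 xy [ 0.5098 -0.2414]
163 z 0.0982 xy [ 0.5161 -0.2424]
178 z 0.0985 xy [ 0.5226 -0.2435]
193 z 0.0985 xy [ 0.5293 -0.2446]
208 z 0.0985 xy [ 0.5361 -0.2457]
223 z 0.0986 xy [ 0.5431 -0.2468]
238 z 0.0986 xy [ 0.5503 -0.2479]
corner rays [[0.4946, -0.3281, 0.025], [0.5208, -0.1628, 0.025]]
160 264 291
190 264 290
220 265 290
155 [166, 165, 164, 212, 225, 224, 223, 222, 222, 221, 221, 219, 187, 174, 168]
180 [99, 100, 98, 182, 222, 221, 221, 220, 220, 217, 215, 218, 155, 131, 131]
205 [110, 106, 105, 108, 120, 122, 122, 122, 122, 120, 123, 123, 116, 129, 133]
230 [100, 103, 101, 104, 120, 121, 121, 122, 119, 122, 121, 119, 105, 105, 106]
```

```bash
cat >> h.py <<'E'
FM=np.array([.5088,-.2462]); FY=171.1
a_=np.radians(FY); XF=np.array([np.cos(a_),np.sin(a_)]); YF=np.array([-XF[1],XF[0]])
def lane(k,s,l=0): # k=1,0,-1 : lane offset along YF in 58 mm; s along push from lane point
    return FM+XF*(0.009+s)+YF*(0.058*k+l)
E
python3 - <<'E'
from h import *
print([lane(k,0).round(4).tolist() for k in (1,0,-1)])
t=lambda s,z:(*lane(0,s).round(4),z,FY)
plan(t(-.066,.27),t(-.066,.2095),t(-.045,.2095),t(-.016,.2095),t(-.0145,.2095))
E
```

```text
[[0.4909, -0.3021], [0.4999, -0.2448], [0.5089, -0.1875]]
t 5.0 pos [ 0.5651 -0.2499  0.2702] yaw 170.8 q [-0.6   0.69  1.56  0.    0.9  -2.01] F [ 0.  -0.5 -1.6] w 0.0114 gf 45.0
(np.float64(0.5651), np.float64(-0.255), 0.27, 171.1) -> [-0.02, -0.126, 0.004, 0.001, -0.002, -0.004] rows>=0.1
(np.float64(0.5651), np.float64(-0.255), 0.2095, 171.1) -> [-0.024, -0.127, 1.516, 0.001, -0.002, -0.004] rows>=1.0
(np.float64(0.5444), np.float64(-0.2518), 0.2095, 171.1) -> [0.5, -0.131, 1.518, 0.001, -0.002, -0.004] rows>=1.0
(np.float64(0.5157), np.float64(-0.2473), 0.2095, 171.1) -> [1.226, -0.134, 1.519, 0.001, -0.002, -0.004] rows>=1.3
(np.float64(0.5142), np.float64(-0.2471), 0.2095, 171.1) -> [1.264, -0.135, 1.519, 0.001, -0.002, -0.004] rows>=1.3
```

>>> move_arm:
  commands:
    - [[-0.02,-0.126,0,0,0,0],[-0.02,-0.126,0.8,0,0,0],[-0.02,-0.127,1.51,0,0,0],[-0.02,-0.127,1.51,0,0,0],[0.15,-0.128,1.515,0,0,0],[0.35,-0.13,1.515,0,0,0],[0.55,-0.131,1.515,0,0,0],[0.75,-0.132,1.515,0,0,0],[0.95,-0.133,1.515,0,0,0],[1.1,-0.134,1.515,0,0,0],[1.2,-0.135,1.515,0,0,0],[1.22,-0.135,1.515,0,0,0]]

```text
time: 6.48
position: [0.5159, -0.2477, 0.2108]
tool_rot: [0.079, 0.997, 0.0, -0.0]
ft_force: [3.5, -0.9, -5.5]
grip_width: 0.0112
grip_force: 45.0
```

```bash
python3 - <<'E'
from h import *
t=lambda s,z:(*lane(0,s).round(4),z,FY)
plan(t(-.016,.2095),t(-.0135,.2095))
c=grab('wrist','wrist4.png'); pickle.dump(c,open('wrist4.pkl','wb'))
E
```

```text
t 6.5 pos [ 0.5159 -0.2477  0.2108] yaw 170.9 q [-0.64  0.74  1.7  -0.    0.7  -2.05] F [ 3.5 -0.9 -5.5] w 0.0112 gf 45.0
(np.float64(0.5157), np.float64(-0.2473), 0.2095, 171.1) -> [0.007, 0.009, 0.032, 0.0, -0.001, -0.003] rows>=0.0
(np.float64(0.5132), np.float64(-0.2469), 0.2095, 171.1) -> [0.071, 0.009, 0.032, 0.0, -0.001, -0.003] rows>=0.0
```

View pics/wrist4.png

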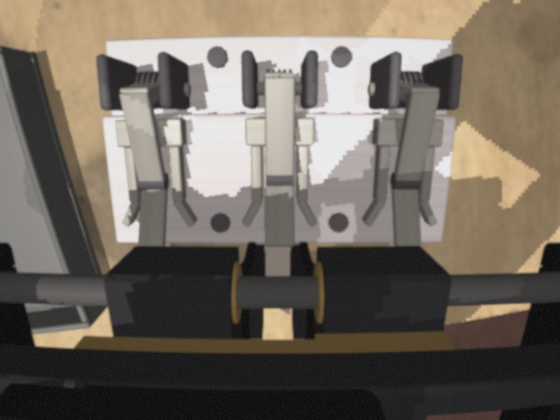

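The bit is under the middle finger, which is lifted at (280,130), and lies straight in the lane. I'll push the last millimetres until the stop answers.

>>> move_arm:
  commands:
    - [[0.04,0.0,0,0,0,0],[0.07,0.0,0,0,0,0],[0.09,0.0,0,0,0,0],[0.09,0.0,0,0,0,0]]

```text
time: 7.02
position: [0.5146, -0.2477, 0.2114]
tool_rot: [0.08, 0.997, -0.001, 0.003]
ft_force: [8.7, -0.1, -5.8]
grip_width: 0.0114
grip_force: 45.0
```

>>> move_arm:
  commands:
    - [[0.05,0.0,0,0,0,0],[0.1,0.0,0,0,0,0],[0.15,0.0,0,0,0,0],[0.15,0.0,0,0,0,0]]

```text
time: 7.52
position: [0.5121, -0.2476, 0.2125]
tool_rot: [0.082, 0.997, -0.003, 0.009]
ft_force: [17.5, 2.8, -7.9]
grip_width: 0.0113
grip_force: 45.1
```

>>> move_arm:
  commands:
    - [[-0.15,0.0,0.05,0,0,0],[-0.15,0.0,0.05,0,0,0]]

```text
time: 7.78
position: [0.5147, -0.2477, 0.2098]
tool_rot: [0.079, 0.997, -0.001, 0.003]
ft_force: [6.8, 0.5, -2.3]
grip_width: 0.0111
grip_force: 45.0
```

>>> move_arm:
  commands:
    - [[0,0,0,0,0,0],[0,0,0,0,0,0],[0,0,0,0,0,0],[0,0,-1.0,0,0,0],[-0.5,0,-2.5,0,0,0],[-0.5,0,-3.5,0,0,0],[-0.5,0,-3.5,0,0,0]]
  claw: 0.35

```text
time: 8.65
position: [0.5333, -0.2509, 0.3527]
tool_rot: [0.079, 0.997, -0.002, 0.003]
ft_force: [0.2, -0.5, -0.0]
grip_width: 0.0288
grip_force: 0.0
```

```bash
python3 - <<'E'
from h import *
plan((0.4235+.0035,-.0045-.0177,.25,101.1),(0.427,-.0222,.1835,101.1))
c=grab('wrist','wrist5.png'); pickle.dump(c,open('wrist5.pkl','wb'))
c=grab('top'); print(*[b for b in bars(c,0.3,0.8,-0.1,0.5)],sep='\n')
E
```

```text
t 8.7 pos [ 0.5333 -0.2509  0.3527] yaw 170.9 q [-0.63  0.54  1.58 -0.    1.01 -2.04] F [ 0.2 -0.5 -0. ] w 0.0288 gf 0.0
(0.427, -0.0222, 0.25, 101.1) -> [3.542, 5.236, 2.526, 0.001, 0.008, 1.219] rows>=6.5
(0.427, -0.0222, 0.1835, 101.1) -> [3.552, 5.242, 4.189, 0.001, 0.008, 1.219] rows>=6.5
(array([ 0.4729, -0.0115], dtype=float32), array([ 0.4717, -0.0109]), 28, 11, np.float64(10.9), np.float32(97.2), (np.float64(226.0), np.float64(181.0)))
```

View pics/wrist5.png

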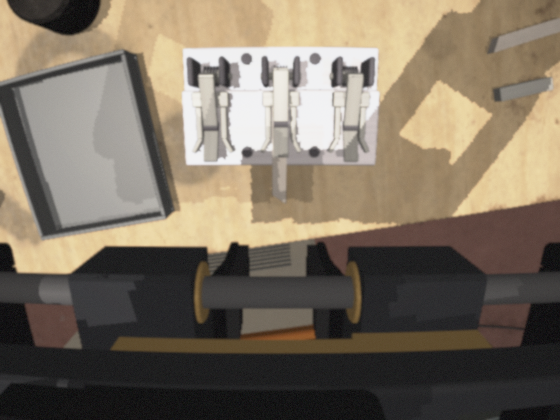

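The middle bit is under its finger with its tail at (281,199), and the fixture's front edge is at row 163. I'll check the overhang, which should be 32 mm.

```bash
cat >> al.py <<'E'
def overhang(c,k,show=True):
    # grey-level profile along lane axis on top plane of bit z=.037
    K=np.array(c['camera_matrix']);E=np.array(c['extrinsics']);D=np.array(c['D'],float)
    def prof(s,z,l=0):
        X=np.array([[*lane(k,si,l),z] for si in s]); P=X@E[:3,:3].T+E[:3,3]; P=P*[1,-1,-1]
        uv=cv2.projectPoints(P.reshape(-1,1,3),np.zeros(3),np.zeros(3),K,D)[0].reshape(-1,2)
        return cv2.remap(c['pixels'],uv[:,0].astype(np.float32),uv[:,1].astype(np.float32),cv2.INTER_LINEAR)[:,0].astype(int),uv
    s=np.arange(-.055,-.030,.001); p,uv=prof(s,.037); print('tail prof (s mm: bgr)',[(round(a*1000),*b.tolist()) for a,b in zip(s,p)])
    s=np.arange(-.015,-.004,.001); p,uv=prof(s,.025,.018); print('edge prof',[(round(a*1000),*b.tolist()) for a,b in zip(s,p)])
E
python3 - <<'E'
from al import *
c=pickle.load(open('wrist5.pkl','rb')); align(c,rows=(0,0)); overhang(c,0)
W=cloud(c)
print(np.round(W[185:206:3,281,:],4).tolist())
E
```

```text
bed [ 460.5 -238.5] [167.6  98.1] 80.9
front corners [ 522.2 -163.5] [ 495.7 -329. ] len 167.6
front mid [ 509.  -246.2] push yaw 170.91
tail prof (s mm: bgr) [(-55, 114, 146, 169), (-54, 109, 140, 162), (-53, 108, 138, 160), (-52, 106, 137, 160), (-51, 106, 138, 159), (-50, 106, 137, 159), (-49, 107, 137, 160), (-48, 106, 138, 160), (-47, 104, 136, 160), (-46, 107, 138, 161), (-45, 106, 137, 160), (-44, 105, 136, 158), (-43, 104, 134, 156), (-42, 101, 131, 153), (-41, 100, 130, 152), (-40, 102, 130, 151), (-39, 105, 129, 148), (-38, 111, 127, 143), (-37, 117, 130, 141), (-36, 121, 130, 139), (-35, 121, 131, 140), (-34, 121, 130, 139), (-33, 122, 131, 140), (-32, 123, 132, 141), (-31, 126, 135, 145)]
edge prof [(-15, 90, 113, 132), (-14, 90, 113, 131), (-13, 88, 112, 129), (-12, 87, 112, 129), (-11, 86, 111, 128), (-10, 90, 111, 127), (-9, 103, 115, 128), (-8, 125, 130, 138), (-7, 143, 145, 153), (-6, 149, 150, 158), (-5, 150, 151, 159)]
[[0.5245, -0.248, 0.037], [0.5269, -0.2484, 0.0379], [0.5293, -0.2488, 0.0385], [0.5321, -0.2492, 0.0376], [nan, nan, nan], [0.5373, -0.25, 0.038], [0.5495, -0.2516, 0.0011]]
```

The overhang is about 31 mm, so the bit is home. Next: hover over the light bit near (0.4235, −0.0045) and re-measure.

>>> move_arm:
  commands:
    - [[0.5,0.7,-0.3,0,0,0.15],[3.5,5.2,0.8,0,0,1.219],[3.5,5.2,0.8,0,0,1.219],[3.5,5.2,0.8,0,0,1.219],[3.5,5.2,0.8,0,0,1.219],[3.5,5.2,0.8,0,0,1.219],[3.5,5.2,0.8,0,0,1.219],[3.5,5.2,0.8,0,0,1.219],[3.5,5.2,1.6,0,0,1.219],[3.5,5.2,1.6,0,0,1.219]]
  claw: 0.1

```text
time: 10.0
position: [0.4261, -0.0228, 0.2831]
tool_rot: [0.635, 0.772, -0.001, -0.003]
ft_force: [-0.2, 0.1, 0.6]
grip_width: 0.0391
grip_force: 0.0
```

```bash
cat >> h.py <<'E'
def wbars(c):
    """bars seen by wrist cam: components above bench, rays on top plane using pixels within 4mm of top height"""
    W=cloud(c); ok=(W[...,2]>.004)&(W[...,2]<.03)&(W[...,0]>.3)&(W[...,0]<.58)&(W[...,1]>-.12)&(W[...,1]<.25)
    n,l,s,_=cv2.connectedComponentsWithStats(ok.astype(np.uint8)*255)
    for i in range(1,n):
        if s[i,4]<150: continue
        mm=l==i; zt=np.median(W[mm][:,2]); zt=np.median(W[mm&(W[...,2]>zt-.001)][:,2]) 
        v,u=np.nonzero(mm&(W[...,2]>zt-.004)); X=ray(c,np.c_[u,v],zt)[:,:2]
        (cx,cy),(a,b),_=cv2.minAreaRect((X*1000).astype(np.float32)); d=np.linalg.svd(X-X.mean(0),full_matrices=False)[2][0]
        print('bar c',np.round([cx,cy],1),'L %.0f W %.0f z %.1f'%(max(a,b),min(a,b),zt*1000),'yaw %.1f'%(np.degrees(np.arctan2(d[1],d[0]))%180),'px',int(u.mean()),int(v.mean()),'rows',v.min(),v.max(),s[i,4])
E
python3 - <<'E'
from h import *
plan((0.427,-.0222,.1835,101.1))
c=grab('wrist','wrist6.png'); wbars(c)
c=grab('top');  print(*bars(c,0.3,0.8,-0.1,0.5),sep='\n')
E
```

```text
t 10.0 pos [ 0.4261 -0.0228  0.2831] yaw 101.2 q [-0.32  0.49  2.03 -0.    0.62 -0.51] F [-0.2  0.1  0.6] w 0.0391 gf 0.0
(0.427, -0.0222, 0.1835, 101.1) -> [0.003, 0.04, 2.49, -0.006, -0.003, 0.001] rows>=1.6
bar c [411.4  95.1] L 59 W 13 z 13.1 yaw 86.1 px 291 40 rows 0 89 1518
bar c [475.5 102.3] L 72 W 19 z 19.2 yaw 85.4 px 388 51 rows 0 107 3388
bar c [525.5 102.7] L 103 W 14 z 13.2 yaw 82.9 px 454 69 rows 0 142 3127
bar c [426.1  -4.4] L 81 W 12 z 13.1 yaw 101.3 px 282 184 rows 133 242 1760
bar c [473.7 -11.5] L 54 W 12 z 13.0 yaw 95.7 px 344 209 rows 175 245 1201
(array([0.5284, 0.1284], dtype=float32), array([0.5284, 0.1279]), 54, 14, np.float64(11.1), np.float32(83.0), (np.float64(176.0), np.float64(161.0)))
```

>>> move_arm:
  commands:
    - [[0,0.07,1.2,0,0,0],[0,0.07,2.3,0,0,0],[0,0.07,2.49,0,0,0],[0,0.07,2.49,0,0,0]]

```text
time: 10.6
position: [0.4302, -0.0225, 0.1859]
tool_rot: [0.636, 0.772, 0.0, 0.0]
ft_force: [0.0, 0.9, 0.5]
grip_width: 0.039
grip_force: 0.0
```

>>> move_arm:
  commands:
    - [[0,0,0,0,0,0],[0,0,0,0,0,0],[0,0,0,0,0,0],[0,0,0,0,0,0],[0,0,-1.0,0,0,0],[0,0,-2.1,0,0,0],[-5.0,2.7,-2.15,0,0,-1.22],[-5.0,2.7,-2.15,0,0,-1.22],[-5.0,2.7,-2.15,0,0,-1.22],[-5.0,2.7,-2.15,0,0,-1.22],[-5.0,2.7,-2.15,0,0,-1.22],[-5.0,2.7,-2.15,0,0,-1.22]]
  claw: 1
  squeeze: 45

```text
time: 12.1
position: [0.5742, -0.1985, 0.2707]
tool_rot: [0.123, 0.992, 0.0, -0.001]
ft_force: [-0.1, 0.4, -1.6]
grip_width: 0.0115
grip_force: 45.0
```

```bash
python3 - <<'E'
from h import *
t=lambda s,z:(*lane(-1,s).round(4),z,FY)
plan(t(-.066,.27))
E
```

```text
t 12.1 pos [ 0.5742 -0.1985  0.2707] yaw 165.8 q [-0.52  0.68  1.59  0.    0.88 -1.84] F [-0.1  0.4 -1.6] w 0.0115 gf 45.0
(np.float64(0.5741), np.float64(-0.1977), 0.27, 171.1) -> [0.007, 0.018, 0.017, 0.001, -0.001, -0.092] rows>=0.5
```

>>> move_arm:
  commands:
    - [[0.01,0.02,0.02,0,0,-0.092],[0.01,0.02,0.02,0,0,-0.092],[0.01,0.02,0.02,0,0,-0.092]]

```text
time: 12.48
position: [0.5741, -0.197, 0.2704]
tool_rot: [0.081, 0.997, 0.0, -0.0]
ft_force: [-0.3, -1.0, -0.9]
grip_width: 0.0113
grip_force: 45.0
```

```bash
cat >> al.py <<'E'
def held(c):
    """held bar in wrist view: nose and height relative to TCP along tool x"""
    o=get_obs(); p=np.array(o['position']); Rc=R.from_quat(o['tool_rot']).as_matrix(); W=cloud(c)
    T=(W-p)@Rc; m=(T[...,2]>.15)&(T[...,2]<.19)&(abs(T[...,1])<.03)&(T[...,0]>.015)&(T[...,0]<.09)
    n,l,s,_=cv2.connectedComponentsWithStats(m.astype(np.uint8)*255); i=1+np.argmax(s[1:,4]); P=T[l==i]
    d=np.polyfit(P[:,0],P[:,1],1); zt=np.polyfit(P[:,0],P[:,2],1)
    print('held n',len(P),'nose x %.1f'%(np.percentile(P[:,0],99)*1000),'y off at 50mm %.1f slope %.3f'%(np.polyval(d,.05)*1000,d[0]),'top z %.1f slope %.3f'%(np.polyval(zt,.05)*1000,zt[0]))
E
python3 - <<'E'
from al import *
c=pickle.load(open('wrist3.pkl','rb'))
c=grab('wrist','wrist7.png'); align(c,rows=(0,0)); held(c)
t=lambda s,z:(*lane(-1,s).round(4),z,FY)
plan(t(-.066,.27),t(-.066,.2105),t(-.016,.2105))
E
```

```text
bed [ 466.8 -239.4] [167.6  85.5] 80.7
front corners [ 522.6 -163.7] [ 495.4 -329. ] len 167.6
front mid [ 509.  -246.4] push yaw 170.68
held n 2656 nose x 59.5 y off at 50mm -0.9 slope -0.006 top z 173.4 slope 0.017
t 12.5 pos [ 0.5741 -0.197   0.2705] yaw 170.7 q [-0.51  0.68  1.59  0.    0.88 -1.92] F [-0.6 -0.8 -1.5] w 0.0114 gf 45.0
(np.float64(0.5741), np.float64(-0.1977), 0.27, 171.1) -> [-0.002, -0.018, 0.012, 0.0, -0.0, -0.006] rows>=0.0
(np.float64(0.5741), np.float64(-0.1977), 0.2105, 171.1) -> [-0.003, -0.018, 1.499, 0.0, -0.0, -0.006] rows>=1.0
(np.float64(0.5247), np.float64(-0.19), 0.2105, 171.1) -> [1.247, -0.027, 1.499, 0.0, -0.0, -0.006] rows>=1.2
```

>>> move_arm:
  commands:
    - [[-0.03,-0.018,0,0,0,-0.006],[-0.03,-0.018,0.8,0,0,-0.006],[-0.03,-0.018,1.46,0,0,-0.006],[-0.03,-0.018,1.47,0,0,-0.006],[0.15,-0.02,1.47,0,0,-0.006],[0.35,-0.02,1.47,0,0,-0.006],[0.55,-0.022,1.47,0,0,-0.006],[0.75,-0.023,1.47,0,0,-0.006],[0.95,-0.025,1.47,0,0,-0.006],[1.1,-0.026,1.47,0,0,-0.006],[1.18,-0.027,1.47,0,0,-0.006],[1.2,-0.027,1.47,0,0,-0.006]]

```text
time: 14.02
position: [0.5268, -0.1907, 0.2119]
tool_rot: [0.077, 0.997, -0.0, 0.001]
ft_force: [4.9, -1.0, -3.5]
grip_width: 0.0114
grip_force: 45.0
```

>>> move_arm:
  commands:
    - [[0.05,0.0,0,0,0,0],[0.1,0.0,0,0,0,0],[0.15,0.0,0,0,0,0],[0.2,0.0,0,0,0,0],[0.2,0.0,0,0,0,0]]

```text
time: 14.65
position: [0.5236, -0.1906, 0.2134]
tool_rot: [0.079, 0.997, -0.002, 0.009]
ft_force: [15.7, 1.5, -4.3]
grip_width: 0.0113
grip_force: 45.1
```

>>> move_arm:
  commands:
    - [[-0.18,0.0,0.03,0,0,0],[-0.18,0.0,0.03,0,0,0]]

```text
time: 14.9
position: [0.5267, -0.1906, 0.2111]
tool_rot: [0.077, 0.997, -0.0, 0.001]
ft_force: [5.2, -0.7, -0.2]
grip_width: 0.0114
grip_force: 45.0
```

>>> move_arm:
  commands:
    - [[0,0,0,0,0,0],[0,0,0,0,0,0],[0,0,0,0,0,0],[0,0,-1.0,0,0,0],[-0.3,0,-2.5,0,0,0],[-0.3,0,-3.5,0,0,0],[-0.3,0,-3.5,0,0,0]]
  claw: 0.35

```text
time: 15.78
position: [0.5382, -0.1925, 0.3539]
tool_rot: [0.077, 0.997, -0.002, 0.003]
ft_force: [-0.2, -0.1, -0.7]
grip_width: 0.0284
grip_force: 0.0
```

```bash
python3 - <<'E'
from al import *
plan((0.4115-.0013,.107-.018,.283,86),(0.4102,.089,.1845,86))
c=grab('wrist','wrist8.png'); pickle.dump(c,open('wrist8.pkl','wb')); align(c,rows=(0,0))
for k in (-1,0):
    W=cloud(c); X=W.reshape(-1,3); X=X[~np.isnan(X[:,0])]; d=X[:,:2]-lane(k,0); s=d@XF; l=d@YF
    m=(abs(l)<.005)&(s<-.012)&(s>-.06)&(X[:,2]>.028)&(X[:,2]<.046); print(k,m.sum(),'tail s %.1f'%(np.percentile(s[m],1)*1000),'z',np.round(np.percentile(X[m,2],[10,50,90]),4),'lat %.1f'%(np.median(l[m])*1000))
E
```

```text
t 15.8 pos [ 0.5382 -0.1925  0.3539] yaw 171.2 q [-0.54  0.52  1.62 -0.    0.99 -1.96] F [-0.2 -0.1 -0.7] w 0.0284 gf 0.0
(0.41019999999999995, 0.089, 0.283, 86) -> [4.255, 6.466, 1.73, 0.002, 0.007, 1.486] rows>=8.0
(0.4102, 0.089, 0.1845, 86) -> [4.27, 6.472, 4.192, 0.002, 0.007, 1.486] rows>=8.0
bed [ 460.3 -238.1] [168.   97.6] 80.8
front corners [ 521.9 -163. ] [ 495.1 -328.8] len 168.0
front mid [ 508.5 -245.9] push yaw 170.82
-1 350 tail s -39.1 z [0.0373 0.0381 0.0392] lat -0.5
0 392 tail s -40.1 z [0.0344 0.038  0.039 ] lat -1.1
```

Both bits are home (tails at −39 and −40 mm against the ideal −41). Now the dark bit.

>>> move_arm:
  commands:
    - [[0.5,0.7,-0.3,0,0,0.15],[4.25,6.47,0.5,0,0,1.486],[4.25,6.47,0.5,0,0,1.486],[4.25,6.47,0.5,0,0,1.486],[4.25,6.47,0.5,0,0,1.486],[4.25,6.47,0.5,0,0,1.486],[4.25,6.47,0.5,0,0,1.486],[4.25,6.47,0.5,0,0,1.486],[4.25,6.47,0.5,0,0,1.486],[4.25,6.47,1.7,0,0,1.486],[4.25,6.47,1.7,0,0,1.486],[4.25,6.47,1.7,0,0,1.486]]
  claw: 0.1

```text
time: 17.32
position: [0.4091, 0.0897, 0.2824]
tool_rot: [0.731, 0.682, -0.001, -0.001]
ft_force: [-0.1, 0.5, 0.5]
grip_width: 0.0391
grip_force: 0.0
```

```bash
python3 - <<'E'
from h import *
plan((0.4102,.089,.1845,86))
c=grab('wrist','wrist9.png'); wbars(c)
E
```

```text
t 17.3 pos [0.4091 0.0897 0.2824] yaw 86.0 q [-0.05  0.49  2.05 -0.    0.6   0.02] F [-0.1  0.5  0.5] w 0.0391 gf 0.0
(0.4102, 0.089, 0.1845, 86) -> [-0.015, 0.034, 2.447, -0.003, 0.0, -0.0] rows>=1.6
bar c [336.6 181.2] L 82 W 18 z 19.0 yaw 157.3 px 161 92 rows 62 122 3241
bar c [525.8 105.4] L 100 W 14 z 13.0 yaw 83.2 px 433 177 rows 112 245 2709
bar c [475.8 107.8] L 81 W 19 z 19.0 yaw 86.1 px 368 181 rows 126 238 3332
bar c [412.6 106.2] L 81 W 12 z 13.1 yaw 86.0 px 279 185 rows 134 243 1739
```

>>> move_arm:
  commands:
    - [[-0.03,0.05,1.2,0,0,0],[-0.03,0.05,2.3,0,0,0],[-0.03,0.05,2.49,0,0,0],[-0.03,0.05,2.49,0,0,0],[-0.03,0.05,2.49,0,0,0]]

```text
time: 18.0
position: [0.412, 0.0884, 0.1845]
tool_rot: [0.731, 0.682, 0.001, 0.001]
ft_force: [-0.9, 0.8, 0.6]
grip_width: 0.0392
grip_force: 0.0
```

>>> move_arm:
  commands:
    - [[0,0,0,0,0,0],[0,0,0,0,0,0],[0,0,0,0,0,0],[0,0,0,0,0,0],[0,0,-1.0,0,0,0],[0,0,-2.3,0,0,-0.1],[-5.87,1.4,-2.6,0,0,-1.485],[-5.87,1.4,-2.6,0,0,-1.485],[-5.87,1.4,-2.6,0,0,-1.485],[-5.87,1.4,-2.6,0,0,-1.485],[-5.87,1.4,-2.6,0,0,-1.485],[-5.87,1.4,-2.6,0,0,-1.485]]
  claw: 1
  squeeze: 45

```text
time: 19.5
position: [0.4515, -0.1524, 0.2869]
tool_rot: [0.256, 0.967, -0.0, 0.001]
ft_force: [-0.2, 0.2, -1.1]
grip_width: 0.0115
grip_force: 45.0
```

```bash
python3 - <<'E'
from h import *
t=lambda s,z:(*lane(1,s).round(4),z,FY)
plan((.45,-.15,.288,FY),t(-.067,.27))
E
```

```text
t 19.5 pos [ 0.4515 -0.1524  0.2869] yaw 150.3 q [-0.56  0.53  1.91 -0.    0.7  -1.61] F [-0.2  0.2 -1.1] w 0.0115 gf 45.0
(0.45, -0.15, 0.288, 171.1) -> [0.063, 0.032, -0.029, -0.001, 0.002, -0.363] rows>=1.9
(np.float64(0.5571), np.float64(-0.3125), 0.27, 171.1) -> [-4.274, -2.171, 0.431, -0.001, 0.002, -0.363] rows>=3.1
```

>>> move_arm:
  commands:
    - [[0.06,0.03,0,0,0,-0.363],[0.06,0.03,0,0,0,-0.363],[0.06,0.03,0,0,0,-0.363],[-4.27,-2.17,0,0,0,-0.363],[-4.27,-2.17,0,0,0,-0.363],[-4.27,-2.17,0.2,0,0,-0.363],[-4.27,-2.17,0.43,0,0,-0.363],[-4.27,-2.17,0.43,0,0,-0.363],[-4.27,-2.17,0.43,0,0,-0.363]]

```text
time: 20.62
position: [0.555, -0.3084, 0.2693]
tool_rot: [0.079, 0.997, 0.001, -0.001]
ft_force: [-0.0, -0.3, -1.8]
grip_width: 0.0114
grip_force: 45.0
```

```bash
python3 - <<'E'
from al import *
c=grab('wrist','wrist10.png'); align(c,rows=(0,0)); held(c)
t=lambda s,z:(*lane(1,s).round(4),z,FY)
plan(t(-.067,.27),t(-.067,.211),t(-.018,.211))
E
```

```text
bed [ 466.1 -239.6] [167.9  86.3] 81.1
front corners [ 521.6 -163.3] [ 495.8 -329.2] len 167.9
front mid [ 508.7 -246.2] push yaw 171.13
held n 2676 nose x 58.9 y off at 50mm -0.7 slope -0.003 top z 170.7 slope 0.010
t 20.7 pos [ 0.5552 -0.3085  0.2697] yaw 171.0 q [-0.68  0.71  1.51  0.    0.92 -2.1 ] F [ 0.6  0.2 -0.7] w 0.0115 gf 45.0
(np.float64(0.5571), np.float64(-0.3125), 0.27, 171.1) -> [-0.062, -0.092, -0.008, 0.001, -0.002, -0.002] rows>=0.1
(np.float64(0.5571), np.float64(-0.3125), 0.211, 171.1) -> [-0.065, -0.094, 1.467, 0.001, -0.002, -0.002] rows>=0.9
(np.float64(0.5087), np.float64(-0.3049), 0.211, 171.1) -> [1.16, -0.096, 1.469, 0.001, -0.002, -0.002] rows>=1.2
```

>>> move_arm:
  commands:
    - [[-0.065,-0.092,0,0,0,0],[-0.065,-0.093,0.8,0,0,0],[-0.065,-0.094,1.48,0,0,0],[-0.065,-0.094,1.49,0,0,0],[0.12,-0.094,1.49,0,0,0],[0.32,-0.095,1.49,0,0,0],[0.52,-0.095,1.49,0,0,0],[0.72,-0.095,1.49,0,0,0],[0.92,-0.096,1.49,0,0,0],[1.07,-0.096,1.49,0,0,0],[1.15,-0.096,1.49,0,0,0],[1.17,-0.096,1.49,0,0,0]]

```text
time: 22.18
position: [0.509, -0.3064, 0.2102]
tool_rot: [0.079, 0.997, 0.0, 0.0]
ft_force: [4.7, -0.1, -4.7]
grip_width: 0.0116
grip_force: 45.0
```

>>> move_arm:
  commands:
    - [[0.05,0.0,0,0,0,0],[0.1,0.0,0,0,0,0],[0.15,0.0,0,0,0,0],[0.22,0.0,0,0,0,0],[0.22,0.0,0,0,0,0]]

```text
time: 22.8
position: [0.5049, -0.3057, 0.2112]
tool_rot: [0.081, 0.997, -0.002, 0.008]
ft_force: [19.1, 4.5, -8.0]
grip_width: 0.0114
grip_force: 45.0
```

>>> move_arm:
  commands:
    - [[-0.18,0.0,0.03,0,0,0],[-0.18,0.0,0.03,0,0,0]]

```text
time: 23.05
position: [0.5079, -0.3062, 0.2088]
tool_rot: [0.079, 0.997, -0.0, 0.0]
ft_force: [4.7, 1.2, -5.0]
grip_width: 0.0109
grip_force: 45.0
```

>>> move_arm:
  commands:
    - [[0,0,0,0,0,0],[0,0,0,0,0,0],[0,0,0,0,0,0],[0,0,-1.0,0,0,0],[-0.2,0,-2.5,0,0,0],[-0.2,0,-3.5,0,0,0],[-0.2,0,-3.5,0,0,0]]
  claw: 0.35

```text
time: 23.92
position: [0.516, -0.3082, 0.353]
tool_rot: [0.079, 0.997, -0.003, 0.003]
ft_force: [0.2, -0.3, -0.0]
grip_width: 0.0282
grip_force: 0.0
```

```bash
python3 - <<'E'
from al import *
plan((0.46,-.13,.36,95.7),(0.473,-.0115,.283,95.7))
c=grab('wrist','wrist11.png'); pickle.dump(c,open('wrist11.pkl','wb'))
def tails(c):
  for k in (-1,0,1):
    W=cloud(c); X=W.reshape(-1,3); X=X[~np.isnan(X[:,0])]; d=X[:,:2]-lane(k,0); s=d@XF; l=d@YF
    m=(abs(l)<.005)&(s<-.012)&(s>-.06)&(X[:,2]>.028)&(X[:,2]<.046); print(k,m.sum(),'tail s %.1f'%(np.percentile(s[m],1)*1000),'z',np.round(np.percentile(X[m,2],[10,50,90]),4),'lat %.1f'%(np.median(l[m])*1000))
tails(c)
for n in ['wrist11','wrist5','top0']:
    c=pickle.load(open(n+'.pkl','rb')); W=cloud(c); h=cv2.cvtColor(c['pixels'],cv2.COLOR_BGR2HSV)
    m=(abs(W[...,2]-.004)<.003)&(h[...,1]<45)&(W[...,0]>.37)&(W[...,0]<.57)&(W[...,1]<-.34)&(W[...,1]>-.52)
    k,l,s,_=cv2.connectedComponentsWithStats(m.astype(np.uint8)*255); i=1+np.argmax(s[1:,4])
    r=cv2.minAreaRect((W[l==i][:,:2]*1000).astype(np.float32)); print(n,'tray floor',np.round(r[0],1),np.round(r[1],1),'%.1f'%r[2],s[i,4])
E
```

```text
t 23.9 pos [ 0.516  -0.3082  0.353 ] yaw 171.0 q [-0.72  0.56  1.55 -0.    1.03 -2.14] F [ 0.2 -0.3 -0. ] w 0.0282 gf 0.0
(0.46, -0.13, 0.36, 95.7) -> [2.081, 4.178, -0.208, 0.0, 0.009, 1.314] rows>=7.0
(0.473, -0.0115, 0.283, 95.7) -> [2.237, 7.164, 1.703, 0.0, 0.009, 1.314] rows>=7.0
-1 306 tail s -39.1 z [0.0374 0.0383 0.0392] lat -0.1
0 313 tail s -39.7 z [0.0373 0.0383 0.0391] lat -0.0
1 315 tail s -39.3 z [0.0373 0.0381 0.039 ] lat 0.1
wrist11 tray floor [ 466.9 -425.9] [143.3 119. ] 0.8 18155
wrist5 tray floor [ 466.8 -428.1] [143.5 115.7] 1.0 16667
top0 tray floor [ 466.  -424.2] [141.3 120. ] 0.0 1336
```

View pics/wrist11.png

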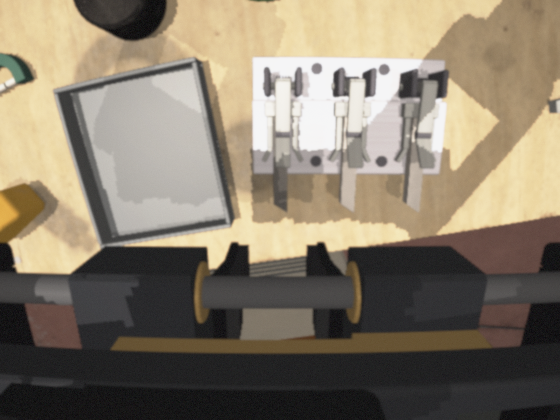

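All three bits sit in their lanes, tails at (281,205), (348,205) and (414,207), about −39.4 mm each. The tray floor centre is (0.467, −0.425) with yaw≈0. Now the short bar.

>>> move_arm:
  commands:
    - [[0.9,0.5,-0.2,0,0,0.15],[2.08,4.18,-0.2,0,0,1.314],[2.08,4.18,-0.2,0,0,1.314],[2.08,4.18,-0.2,0,0,1.314],[2.24,7.16,0.8,0,0,1.314],[2.24,7.16,1.7,0,0,1.314],[2.24,7.16,1.7,0,0,1.314],[2.24,7.16,1.7,0,0,1.314],[2.24,7.16,1.7,0,0,1.314],[2.24,7.16,1.7,0,0,1.314]]
  claw: 0.1

```text
time: 25.22
position: [0.4717, -0.0108, 0.2805]
tool_rot: [0.671, 0.741, -0.0, -0.001]
ft_force: [-0.5, 0.5, -0.5]
grip_width: 0.0392
grip_force: 0.0
```

```bash
python3 - <<'E'
from h import *
plan((0.473,-.0115,.1845,95.7))
c=grab('wrist','wrist12.png'); wbars(c)
E
```

```text
t 25.2 pos [ 0.4717 -0.0108  0.2805] yaw 95.7 q [-0.26  0.54  1.92 -0.    0.68 -0.36] F [-0.5  0.5 -0.5] w 0.0392 gf 0.0
(0.473, -0.0115, 0.1845, 95.7) -> [-0.021, 0.035, 2.399, -0.001, -0.0, 0.0] rows>=1.5
bar c [476.  100.6] L 68 W 18 z 19.2 yaw 85.9 px 300 51 rows 0 106 2941
bar c [525.4  97.3] L 92 W 13 z 13.1 yaw 82.9 px 372 66 rows 0 136 2750
bar c [474.7 -11.2] L 53 W 11 z 13.1 yaw 95.6 px 280 213 rows 179 248 1126
```

>>> move_arm:
  commands:
    - [[-0.02,0.05,1.2,0,0,0],[-0.02,0.05,2.2,0,0,0],[-0.02,0.05,2.42,0,0,0],[-0.02,0.05,2.42,0,0,0],[-0.02,0.05,2.42,0,0,0]]

```text
time: 25.9
position: [0.4745, -0.0114, 0.1851]
tool_rot: [0.671, 0.741, 0.0, 0.001]
ft_force: [-0.7, -0.1, -0.7]
grip_width: 0.0392
grip_force: 0.0
```

>>> move_arm:
  commands:
    - [[0,0,0,0,0,0],[0,0,0,0,0,0],[0,0,0,0,0,0],[0,0,0,0,0,0],[0,0,-1.3,0,0,0],[0,0,-2.5,0,0,0.1],[-10.37,-0.19,-2.5,0,0,0.1],[-10.37,-0.19,-2.5,0,0,0.1],[-10.37,-0.19,-2.5,0,0,0.1],[-10.37,-0.19,-2.5,0,0,0.1],[-10.37,-0.19,-2.5,0,0,0.1],[-10.37,-0.19,-2.5,0,0,0.1]]
  claw: 1
  squeeze: 45

```text
time: 27.4
position: [0.5039, -0.3868, 0.2837]
tool_rot: [0.708, 0.707, 0.0, -0.001]
ft_force: [1.3, 0.5, -1.2]
grip_width: 0.0115
grip_force: 45.0
```

```bash
python3 - <<'E'
from h import *
plan((.507,-.425,.285,90),(.507,-.425,.196,90))
E
```

```text
t 27.4 pos [ 0.5039 -0.3868  0.2837] yaw 89.9 q [-0.83  0.69  1.5   0.    0.95 -0.83] F [ 1.3  0.5 -1.2] w 0.0115 gf 45.0
(0.507, -0.425, 0.285, 90) -> [-0.955, 0.079, -0.035, -0.001, -0.001, -0.001] rows>=0.6
(0.507, -0.425, 0.196, 90) -> [-0.957, 0.08, 2.19, -0.001, -0.001, -0.001] rows>=1.5
```

>>> move_arm:
  commands:
    - [[-0.9,0.08,0,0,0,0],[-0.9,0.08,0,0,0,0],[-0.9,0.08,1.2,0,0,0],[-0.9,0.08,2.0,0,0,0],[-0.9,0.08,2.19,0,0,0],[-0.9,0.08,2.19,0,0,0]]

```text
time: 28.15
position: [0.5076, -0.4202, 0.1964]
tool_rot: [0.707, 0.707, 0.0, -0.001]
ft_force: [0.7, -0.3, -0.8]
grip_width: 0.0113
grip_force: 45.0
```

>>> move_arm:
  commands:
    - [[0,0,0,0,0,0],[0,0,0,0,0,0],[0,0,0,0,0,0],[0,0,-1.2,0,0,0],[0,0,-2.5,0,0,0],[0,0,-3.0,0,0,0]]
  claw: 0.5

```text
time: 28.9
position: [0.5081, -0.4217, 0.3208]
tool_rot: [0.707, 0.707, -0.0, 0.003]
ft_force: [0.8, -0.1, -0.1]
grip_width: 0.0215
grip_force: 0.0
```

```bash
python3 - <<'E'
from h import *
plan((.476,.107,.30,86))
E
```

```text
t 28.9 pos [ 0.5081 -0.4217  0.3208] yaw 89.9 q [-0.86  0.67  1.41  0.    1.05 -0.86] F [ 0.8 -0.1 -0.1] w 0.0215 gf 0.0
(0.476, 0.107, 0.3, 86) -> [13.219, -0.817, 0.448, 0.005, 0.005, 0.069] rows>=8.5
```

>>> move_arm:
  commands:
    - [[13.2,-0.82,0,0,0,0.069],[13.2,-0.82,0,0,0,0.069],[13.2,-0.82,0,0,0,0.069],[13.2,-0.82,0,0,0,0.069],[13.2,-0.82,0,0,0,0.069],[13.2,-0.82,0,0,0,0.069],[13.2,-0.82,0,0,0,0.069],[13.2,-0.82,0,0,0,0.069],[13.2,-0.82,0.4,0,0,0.069],[13.2,-0.82,0.9,0,0,0.069],[13.2,-0.82,0.9,0,0,0.069]]
  claw: 0.05

```text
time: 30.28
position: [0.4746, 0.1076, 0.28]
tool_rot: [0.731, 0.682, -0.001, -0.001]
ft_force: [-0.4, 0.9, -0.2]
grip_width: 0.0414
grip_force: 0.0
```

```bash
python3 - <<'E'
from h import *
plan((.4755,.1075,.184,86))
c=grab('wrist','wrist13.png'); wbars(c)
c=grab('side','side13.png'); W=cloud(c)
for b in bars(c,.39,.55,-.5,-.345,.01,.026): print(b[:6])
E
```

```text
t 30.3 pos [0.4746 0.1076 0.28  ] yaw 86.1 q [-0.01  0.55  1.89 -0.    0.71  0.06] F [-0.4  0.9 -0.2] w 0.0414 gf 0.0
(0.4755, 0.1075, 0.184, 86) -> [0.0, 0.027, 2.4, -0.002, 0.0, 0.001] rows>=1.5
bar c [337.4 181.4] L 83 W 19 z 18.9 yaw 157.3 px 75 127 rows 99 157 3338
bar c [526.6 110.6] L 90 W 13 z 13.0 yaw 84.1 px 348 196 rows 143 262 1948
bar c [476.6 107.9] L 81 W 18 z 19.0 yaw 86.1 px 279 211 rows 159 267 2774
(array([ 0.4806, -0.4758], dtype=float32), array([ 0.474 , -0.4538]), 152, 106, np.float64(18.5), np.float32(13.4))
(array([ 0.4035, -0.3762], dtype=float32), array([ 0.4079, -0.4131]), 146, 31, np.float64(18.7), np.float32(82.6))
(array([ 0.5098, -0.4179], dtype=float32), array([ 0.5092, -0.4166]), 55, 15, np.float64(18.6), np.float32(90.3))
(array([ 0.5189, -0.3573], dtype=float32), array([ 0.5183, -0.358 ]), 48, 23, np.float64(22.0), np.float32(176.1))
```

>>> move_arm:
  commands:
    - [[0,0.035,1.2,0,0,0],[0,0.035,2.2,0,0,0],[0,0.035,2.4,0,0,0],[0,0.035,2.4,0,0,0],[0,0.035,2.4,0,0,0]]

```text
time: 31.0
position: [0.4772, 0.1068, 0.186]
tool_rot: [0.732, 0.682, 0.001, 0.001]
ft_force: [-0.7, -0.2, -0.4]
grip_width: 0.0413
grip_force: 0.0
```

>>> move_arm:
  commands:
    - [[0,0,0,0,0,0],[0,0,0,0,0,0],[0,0,0,0,0,0],[0,0,0,0,0,0],[0,0,-1.3,0,0,0],[0,0,-2.5,0,0,-0.07],[-13.3,0.71,-2.5,0,0,-0.07],[-13.3,0.71,-2.5,0,0,-0.07],[-13.3,0.71,-2.5,0,0,-0.07],[-13.3,0.71,-2.5,0,0,-0.07],[-13.3,0.71,-2.5,0,0,-0.07],[-13.3,0.71,-2.5,0,0,-0.07]]
  claw: 1
  squeeze: 50

```text
time: 32.5
position: [0.4698, -0.27, 0.2842]
tool_rot: [0.707, 0.707, 0.0, -0.0]
ft_force: [1.2, 0.9, -1.4]
grip_width: 0.0179
grip_force: 50.0
```

```bash
python3 - <<'E'
from h import *
plan((.466,-.425,.285,90),(.466,-.425,.196,90))
E
```

```text
t 32.5 pos [ 0.4698 -0.27    0.2842] yaw 90.0 q [-0.73  0.59  1.75  0.    0.8  -0.73] F [ 1.2  0.9 -1.4] w 0.0179 gf 50.0
(0.466, -0.425, 0.285, 90) -> [-3.876, -0.094, -0.022, -0.0, -0.001, -0.0] rows>=2.5
(0.466, -0.425, 0.196, 90) -> [-3.877, -0.093, 2.203, -0.0, -0.001, -0.0] rows>=2.9
```

>>> move_arm:
  commands:
    - [[-3.8,-0.09,0,0,0,0],[-3.8,-0.09,0,0,0,0],[-3.8,-0.09,0,0,0,0],[-3.8,-0.09,0,0,0,0],[-3.8,-0.09,1.2,0,0,0],[-3.8,-0.09,2.0,0,0,0],[-3.8,-0.09,2.2,0,0,0],[-3.8,-0.09,2.2,0,0,0]]

```text
time: 33.5
position: [0.467, -0.419, 0.1965]
tool_rot: [0.707, 0.707, 0.0, -0.001]
ft_force: [0.1, 0.1, -0.5]
grip_width: 0.0177
grip_force: 50.0
```

>>> move_arm:
  commands:
    - [[0,0,0,0,0,0],[0,0,0,0,0,0],[0,0,0,0,0,0],[0,0,-1.2,0,0,0],[0,0,-2.5,0,0,0],[0,0,-3.0,0,0,0]]
  claw: 0.36

```text
time: 34.25
position: [0.4673, -0.4207, 0.3206]
tool_rot: [0.707, 0.707, -0.0, 0.003]
ft_force: [-0.5, -1.0, 0.4]
grip_width: 0.0277
grip_force: 0.0
```

```bash
python3 - <<'E'
from h import *
plan((.5255,.1045,.28,83))
c=grab('wrist','wrist14.png')
E
```

```text
t 34.2 pos [ 0.4673 -0.4207  0.3206] yaw 90.0 q [-0.91  0.63  1.5   0.    1.   -0.91] F [-0.5 -1.   0.4] w 0.0277 gf 0.0
(0.5255, 0.1045, 0.28, 83) -> [13.134, 1.452, 0.952, 0.004, 0.005, 0.122] rows>=8.5
```

>>> move_arm:
  commands:
    - [[13.1,1.45,0,0,0,0.122],[13.1,1.45,0,0,0,0.122],[13.1,1.45,0,0,0,0.122],[13.1,1.45,0,0,0,0.122],[13.1,1.45,0,0,0,0.122],[13.1,1.45,0,0,0,0.122],[13.1,1.45,0,0,0,0.122],[13.1,1.45,0,0,0,0.122],[13.1,1.45,0.4,0,0,0.122],[13.1,1.45,0.95,0,0,0.122],[13.1,1.45,0.95,0,0,0.122]]
  claw: 0.1

```text
time: 35.67
position: [0.5238, 0.1045, 0.277]
tool_rot: [0.749, 0.663, -0.002, -0.001]
ft_force: [0.6, -0.7, 0.1]
grip_width: 0.0394
grip_force: 0.0
```

```bash
python3 - <<'E'
from h import *
plan((.5255,.1045,.184,83))
c=grab('wrist','wrist15.png'); wbars(c)
E
```

```text
t 35.7 pos [0.5238 0.1045 0.277 ] yaw 83.1 q [-0.01  0.6   1.77 -0.    0.78  0.11] F [ 0.6 -0.7  0.1] w 0.0394 gf 0.0
(0.5255, 0.1045, 0.184, 83) -> [0.006, 0.053, 2.324, -0.004, 0.001, 0.001] rows>=1.5
bar c [354.5 174.6] L 49 W 19 z 18.8 yaw 157.7 px 29 150 rows 130 170 2007
bar c [527.2 105.6] L 99 W 12 z 13.0 yaw 82.9 px 281 208 rows 144 275 2184
```

>>> move_arm:
  commands:
    - [[0,0.06,1.2,0,0,0],[0,0.06,2.15,0,0,0],[0,0.06,2.33,0,0,0],[0,0.06,2.33,0,0,0],[0,0.06,2.33,0,0,0]]

```text
time: 36.35
position: [0.5278, 0.1036, 0.187]
tool_rot: [0.749, 0.663, 0.001, 0.001]
ft_force: [-0.6, -0.2, -0.1]
grip_width: 0.0393
grip_force: 0.0
```

>>> move_arm:
  commands:
    - [[0,0,0,0,0,0],[0,0,0,0,0,0],[0,0,0,0,0,0],[0,0,0,0,0,0],[0,0,-1.3,0,0,0],[0,0,-2.5,0,0,-0.12],[-13.4,-0.84,-2.5,0,0,-0.12],[-13.4,-0.84,-2.5,0,0,-0.12],[-13.4,-0.84,-2.5,0,0,-0.12],[-13.4,-0.84,-2.5,0,0,-0.12],[-13.4,-0.84,-2.5,0,0,-0.12],[-13.4,-0.84,-2.5,0,0,-0.12]]
  claw: 1
  squeeze: 50

```text
time: 37.85
position: [0.4575, -0.2668, 0.2852]
tool_rot: [0.708, 0.706, 0.0, -0.0]
ft_force: [0.7, 0.3, -1.6]
grip_width: 0.0114
grip_force: 50.0
```

```bash
python3 - <<'E'
from al import *
plan((.427,-.425,.29,90),(.427,-.425,.197,90))
c=grab('wrist','wrist16.png'); held(c)
E
```

```text
t 37.9 pos [ 0.4575 -0.2668  0.2852] yaw 89.9 q [-0.74  0.58  1.78  0.    0.78 -0.74] F [ 0.7  0.3 -1.6] w 0.0114 gf 50.0
(0.427, -0.425, 0.29, 90) -> [-3.956, -0.755, -0.122, -0.0, -0.0, -0.002] rows>=2.6
(0.427, -0.425, 0.197, 90) -> [-3.957, -0.754, 2.203, -0.0, -0.0, -0.002] rows>=2.9
held n 3781 nose x 60.4 y off at 50mm 0.0 slope -0.007 top z 173.4 slope 0.196
```

```bash
python3 - <<'E'
from h import *
c=grab('wrist'); o=get_obs(); p=np.array(o['position']); Rc=R.from_quat(o['tool_rot']).as_matrix(); T=(cloud(c)-p)@Rc
for x in np.arange(.015,.09,.006):
    m=(abs(T[...,1])<.004)&(abs(T[...,0]-x)<.003)&(T[...,2]<.2); print('%.3f'%x,m.sum(),np.round(np.percentile(T[m][:,2],[5,50,95]),4) if m.sum() else '')
E
```

```text
0.015 213 [0.1713 0.1725 0.1735]
0.021 3974 [0.0625 0.0716 0.172 ]
0.027 1087 [0.0932 0.0953 0.173 ]
0.033 239 [0.1717 0.1727 0.1735]
0.039 241 [0.1715 0.1726 0.1737]
0.045 262 [0.1716 0.1729 0.1821]
0.051 0 
0.057 0 
0.063 0 
0.069 0 
0.075 0 
0.081 0 
0.087 0
```

>>> move_arm:
  commands:
    - [[-3.9,-0.75,0,0,0,0],[-3.9,-0.75,0,0,0,0],[-3.9,-0.75,0,0,0,0],[-3.9,-0.75,0,0,0,0],[-3.9,-0.75,0.5,0,0,0],[-3.9,-0.75,0.8,0,0,0],[-3.9,-0.75,0.8,0,0,0]]

```text
time: 38.83
position: [0.428, -0.4192, 0.2521]
tool_rot: [0.707, 0.707, 0.0, -0.002]
ft_force: [0.7, 0.3, -1.7]
grip_width: 0.0108
grip_force: 50.0
```

```bash
python3 - <<'E'
from al import *
plan((.427,-.422,.197,90))
c=grab('wrist','wrist17.png')
W=cloud(c)
for b in bars(c,.385,.55,-.5,-.345,.01,.026): print(b[:6])
E
```

```text
t 38.8 pos [ 0.428  -0.4192  0.2521] yaw 90.0 q [-0.96  0.7   1.62  0.    0.83 -0.96] F [ 0.7  0.3 -1.7] w 0.0108 gf 50.0
(0.427, -0.422, 0.197, 90) -> [-0.075, -0.023, 1.378, -0.002, -0.003, -0.001] rows>=0.9
(array([ 0.4409, -0.3584], dtype=float32), array([ 0.4402, -0.3584]), 96, 1, np.float64(19.1), np.float32(1.0))
(array([ 0.5158, -0.3574], dtype=float32), array([ 0.5149, -0.3574]), 49, 1, np.float64(17.5), np.float32(1.0))
(array([ 0.5374, -0.4018], dtype=float32), array([ 0.5374, -0.4048]), 86, 9, np.float64(18.4), np.float32(91.1))
(array([ 0.3953, -0.3957], dtype=float32), array([ 0.3953, -0.3972]), 66, 3, np.float64(18.1), np.float32(90.9))
(array([ 0.4674, -0.4023], dtype=float32), array([ 0.4674, -0.403 ]), 51, 19, np.float64(22.9), np.float32(90.2))
(array([ 0.5081, -0.4122], dtype=float32), array([ 0.5081, -0.4126]), 37, 14, np.float64(16.8), np.float32(90.2))
```

>>> move_arm:
  commands:
    - [[-0.07,-0.02,0.7,0,0,0],[-0.07,-0.02,1.2,0,0,0],[-0.07,-0.02,1.37,0,0,0],[-0.07,-0.02,1.37,0,0,0]]

```text
time: 39.38
position: [0.4274, -0.4235, 0.1988]
tool_rot: [0.708, 0.707, 0.0, 0.0]
ft_force: [0.2, -0.2, -0.7]
grip_width: 0.0112
grip_force: 50.0
```

>>> move_arm:
  commands:
    - [[0,0,0,0,0,0],[0,0,0,0,0,0],[0,0,0,0,0,0],[0,0,-1.2,0,0,0],[0,0,-2.5,0,0,0],[0,0,-3.8,0,0,0],[3.0,0,-4.5,0,0,0],[5.0,0,-4.5,0,0,0],[6.5,-0.5,-4.5,0,0,0],[6.5,-0.5,-4.5,0,0,0]]
  claw: 0.5

```text
time: 40.62
position: [0.409, -0.1752, 0.3783]
tool_rot: [0.708, 0.706, 0.0, 0.001]
ft_force: [0.9, 0.1, 0.4]
grip_width: 0.0214
grip_force: 0.0
```

```bash
python3 - <<'E'
from al import *
plan()
c=grab('side','side18.png')
cv2.imwrite('pics/side18c.png',cv2.resize(c['pixels'][120:340,160:400],None,fx=2.6,fy=2.6,interpolation=cv2.INTER_CUBIC))
c=grab('top','top18.png')
cv2.imwrite('pics/top18c.png',cv2.resize(c['pixels'][130:250,140:440],None,fx=2.6,fy=2.6,interpolation=cv2.INTER_CUBIC))
E
```

```text
t 40.6 pos [ 0.409  -0.1752  0.3783] yaw 89.8 q [-0.66  0.33  1.9   0.    0.91 -0.65] F [0.9 0.1 0.4] w 0.0214 gf 0.0
```

View pics/side18c.png

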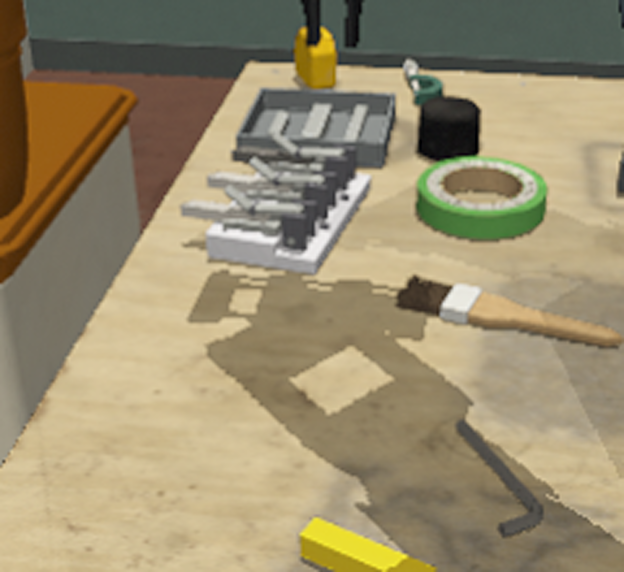

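View pics/top18c.png

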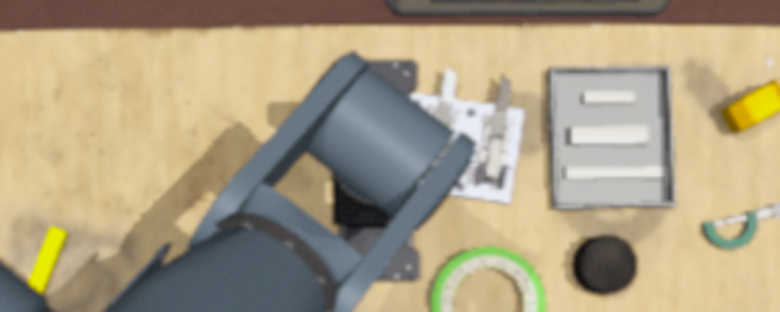

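Side view: all three tails protrude evenly at crop (185–215, 180–210), and three bars lie in the tray. Top view: short (608,97), thick (608,134) and long (612,172), all inside. One last numeric check of the tails and the long bar's height before handing in.

```bash
python3 - <<'E'
from al import *
for n in ('top','side'):
    c=grab(n); W=cloud(c); X=W.reshape(-1,3); X=X[~np.isnan(X[:,0])]
    for k in (-1,0,1):
        d=X[:,:2]-lane(k,0); s=d@XF; l=d@YF
        m=(abs(l)<.007)&(s<-.012)&(s>-.07)&(X[:,2]>.028)&(X[:,2]<.046)
        if m.sum()>5: print(n,k,m.sum(),'tail s %.1f'%(np.percentile(s[m],2)*1000),'z',np.round(np.percentile(X[m,2],[10,50,90]),4))
    m=(abs(X[:,0]-.427)<.004)&(X[:,1]>-.482)&(X[:,1]<-.365)
    for y in np.arange(-.48,-.37,.02): q=m&(abs(X[:,1]-y)<.01); print(n,'%.2f'%y,q.sum(),np.round(np.median(X[q,2]),4) if q.sum() else '')
E
```

```text
top 0 38 tail s -35.3 z [0.0335 0.0368 0.0392]
top 1 36 tail s -36.1 z [0.0318 0.0362 0.0401]
top -0.48 8 0.0017
top -0.46 21 0.0158
top -0.44 19 0.017
top -0.42 16 0.0154
top -0.40 20 0.015
top -0.38 22 0.0148
side -1 76 tail s -41.2 z [0.03   0.0373 0.0403]
side 0 64 tail s -42.3 z [0.0311 0.0371 0.0401]
side 1 56 tail s -42.1 z [0.0313 0.0374 0.04  ]
side -0.48 9 0.0148
side -0.46 10 0.0185
side -0.44 13 0.0185
side -0.42 13 0.0177
side -0.40 9 0.019
side -0.38 0
```

The long bar lies flat, with its top at about 16 mm, and all three tails agree with home. Handing in.

```bash
python3 -c "
from rig import *
print(hand_in())"
```

```text
the job is handed in; nothing more can be done
None
```

I handed the job in at about 41 s. By my camera and force checks, all three right-size bits are home under their fingers and the thick, short and long bars are in the reject tray; the tape roll and cap were not touched. The judge's result was not shown.

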